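# Colour deck from under the stack into the touch-up box

### The job

Get the touch-up kit together: first lift the loose lid off the plastic kit box and lay it flat on the bench, handle up. Then slide the colour fan deck out from under the stack in the open-front steel tray, leaving the two cartons and the pot standing there on one another, not lifted off, not leaned on and not toppled, and lay the deck flat in the empty wide compartment of the box. Leave the box open and do not disturb the other things on the bench.

Things in the scene. Friction and masses are not known exactly. Their poses are not given: they have to be found in the camera images.
- deck: Closed colour fan deck (paper colour strips between dark covers, a row of chips on top), a rigid block 165 (x) x 52 (y) x 12 mm thick, 0.19 kg. Origin: centre of its underside, z up. At the start it is the bottom of the stack, on the tray floor; its -x end sticks 43 to 48 mm out of the tray's open front, the outer 18 to 32 mm clear of the overhanging carton_b.
- tray: Smooth grey enamelled steel tray fixed to the bench, 130 (x) x 146 (y) mm, left or right of the box. Origin: middle of its open front at the underside; z up, x from the front into the tray. Floor 3 mm thick; walls 4 mm thick, 40 high. In front only two corner lips, 40 high (outer face at x = 0), 80 mm apart: the deck slides out between them, while they hold back the carton on it.
- tray_mid (a point): Centre of the tray floor's upper face, 65 mm in from the front.
- carton_a: Closed cardboard carton, 105 (x) x 130 (y) x 45 mm, about 0.15 kg, origin at the centre of its underside; lies on the deck, inside the tray, and drops 12 mm on to the tray floor when the deck is gone.
- carton_b: Closed cardboard carton, 150 (x) x 120 (y) x 60 mm, about 0.14 kg, origin at the centre of its underside; lies on carton_a and overhangs it by about 32 mm at the front, so an upright gripper over the deck's end would run into it.
- top_pot: White plastic sample pot with grey screw cap, 68 mm across, 72 mm high, about 0.1 kg, origin at the centre of its underside; stands on carton_b.
- kit_box: Grey plastic box, fixed to the bench, outside 212 (x) x 172 (y) x 52 mm high, walls and floor 4 mm; origin at the centre of its underside, z up. A partition 40 mm high at y = +38 to +42 mm splits it: the narrow side (+y) holds a mini roller sleeve and a sanding block; the wide compartment is empty, 204 mm long, y from -82 to +38 mm.
- lid: The box's loose grey lid, 0.24 kg: plate 224 (x) x 184 (y) x 5 mm with a skirt 10 mm deep that fits round the box with 2.5 mm of play. Origin: centre of the skirt's lower edge (plate top 15 mm above it), z up; 42 mm above the bench when on the box, 0 when lying flat on the bench.
- lid_handle (a point): Middle of the lid's black bridge handle bar: 100 long (along the lid's x) x 14 wide x 10 mm thick, 40 mm above the lid's origin, 20 mm of clear space below the bar between its two legs (the clear span is 76 mm long).
- tin_back: Bystander: closed paint tin, 108 mm across, 122 mm high; origin at the centre of its underside.
- tin_side: Bystander: closed paint tin, 108 mm across, 122 mm high; origin at the centre of its underside.
- pot_mid: Bystander: sample pot 60 mm across, 66 mm high; origin at the centre of its underside.
- filler_tub: Bystander: filler tub 88 mm across, 85 mm high; origin at the centre of its underside.
- tape_roll: Bystander: roll of masking tape lying flat, 100 mm across, 25 mm high; origin at the centre of its underside.
- brush: Bystander: paint brush lying on the bench along its x, about 200 mm long; origin near its middle.
- tin_opener: Bystander: screwdriver for tin lids lying on the bench along its x, about 200 mm long; origin near its middle.
Mind the look-alikes: they are no part of the job. What is shaped like the carton_b but yellow is not meant.

How it is judged:
By the outcome, as a careful person would: the job done as asked, in the order asked, and still so for the second after the job is handed in, with the robot touching nothing.
It also fails if it takes over 67 s, if anything falls off the work surface, if the arm or the gripper's body presses on something with over 40 N, if the wrist force passes 120 N, or if a joint passes its speed limit or range.

### The arm

A 6-joint arm with a two-finger parallel gripper is mounted at the origin on the work surface. World frame = base frame: x ahead of the robot, y to its left, z up, the work surface at z = 0. Lengths are in m, angles in rad, forces in N, time in s.
With the tool pointing down it reaches from about 0.325 to 0.9 m from the base axis. Payload 3.5 kg.
Tool frame: the origin (TCP) lies between the finger pads; the fingertips stand 11 mm ahead of it and the grasp point (between the pads) lies 8 mm behind it (r.tcp_to_tips is the distance from the TCP to the fingertips, in m); y points along the fingers, x is the direction in which the jaws open and shut, and the axes are right-handed (so a half turn about y gives the same grasp; the last joint's range is limited). The gripper opens to 85 mm and grips with 20 to 120 N. Pads are 22 mm wide; open, the fingers measure 114 mm over their backs; the gripper's body (76 mm by 85 mm) begins 54 mm behind the grasp point. The pads swing forward as they close: fully open they stand 13 mm farther back than shut.
Start: joints at [-1.278, 0.276, -0.026, 1.268, 0, 1.467], TCP at [0.241, -0.577, 0.242] pointing down, gripper open.
Joint ranges: [-3.12, 3.12], [-0.85, 1.88], [-1.08, 1.24], [-1.95, 2.15], [-1.57, 1.53], [-3.14, 3.14]. Speed limits (rad/s): [2.57, 2.57, 3.14, 3.14, 3.14, 3.14].

### API

Orientations are given as a rotation vector (axis times angle).
In Python, from station import readout, viewer, r, spotter gives the robot as it stands.
- The arm moves only by the tool move_arm, never from a script. Its argument "deltas" is text: rows parted by semicolons, each of 5 numbers parted by spaces: the opening, from 0 (shut) to 1 (fully open), then the shift along the tool's x, y, z in mm, then the turn about the tool's y in degrees. In form: gripper x y z yaw; .... A call has 1 to 12 rows; each row shifts and turns the commanded pose from where the row before left it, along the tool's axes as they then stand; what a row does not reach is not made up. A row lasts 1/12 s, in which the tool goes at most 41.7 mm and 7.16 degrees, less where a joint would pass 70% of its speed; a pose out of reach is approached as far as the arm can. A call with a gripper value outside its range is refused whole. The fingers move at their own pace and stop on an object; "force" is the grip in N (left out, the last holds). Time passes only in rows, so rows that do not move let the fingers close. It gives the time, the measured TCP pose, the force and the opening at its end, in the units of the state.
- readout.sense(): the state, without advancing time (a new reading comes with each control period).
- viewer.grab_frame(name): name is "side" or "top"; returns a dict with "frame" (384x512x3 uint8, red, green, blue), "camera_matrix" (3x3 intrinsics, pixels), "dist" ([k1, k2, p1, p2, k3] as OpenCV has them; the pictures are not rectified), "R" (3x3) and "t" (3): a world point X has camera coordinates R X + t. Camera axes: x right, y down, z forward; pixel columns grow to the right and rows downward; lengths in m; the calibration is good to about 2 mm. A picture is of the moment at which its call begins. There is no depth.
- r.sign_off(): hands the job in, once; it reports no verdict.
Trained networks look in a picture, given as the dict that the camera call returned (one of the last four; its "shot" number tells which), for a name from the list of things; names that differ only in an ending like _2 or _b are one class to them, and where a whole thing is asked for, a point or a joint stands for the part that bears it (a point fixed in the world has none). Each returns a list of dicts, best first, with "conf" (0 to 1); they miss things now and then, are a little off and sometimes report something else, mostly with a low value. They report only what shows in the picture. A call takes as long as a camera call. They do not tell look-alikes from the thing itself.
- spotter.cut_out(picture, target): "region" (384x512 bool, what is visible of it) and "uv" ([column, row] in pixels, amid what is visible of it).
The state is a dict: "time": time; "qpos": joint angles; "joint_velocities": joint speeds; "joint_torque": joint torques, N m; "ee_pos": TCP position; "tool_rot": TCP orientation; "force": force on the tool from outside, world axes, zero at the start; "moment": the same for the moment, N m; "opening": finger opening in m.
Only numpy, scipy, OpenCV 4.12 (cv2) and the standard library are available. Lean on these libraries where they do the work, as an engineer would, in place of code of your own. Each camera call takes 0.05 s, during which the arm holds its last target.

## Working session

There is one attempt and no reset: what is moved stays moved. The work goes in short steps, Python scripts to look and compute and a tool call to move; the robot and the scene stay as the last step left them, time stands still between calls to the robot, and variables do not carry over. Pictures are saved under pics/ and viewed, and the job is handed in when it is done.

Besides the shell and the picture viewer there is one more tool, called after "Emit:" by a JSON object that holds its "name" and its "arguments". move_arm: Moves the arm, as the interface text tells. Its arguments: {"type":"object","properties":{"deltas":{"type":"string"},"force":{"type":"number"}},"required":["deltas"]}

```bash
ls -la; mkdir -p pics; python3 - <<'E'
from station import readout, viewer, r, spotter
import cv2, numpy as np
s=readout.sense()
for k,v in s.items(): print(k,np.round(v,4))
for n in ("side","top"):
    p=viewer.grab_frame(n)
    cv2.imwrite(f"pics/{n}0.png",cv2.resize(p["frame"][:,:,::-1],(800,600),interpolation=cv2.INTER_CUBIC))
    print(n,p["camera_matrix"].tolist(),p["dist"],np.round(p["R"],4).tolist(),p["t"],p["shot"])
E
```

```text
total 12
drwxr-xr-x  3 agent agent 4096 Dec  7 14:33 .
drwxr-xr-x 23 root  root  4096 Dec  7 14:33 ..
drwxr-xr-x  2 agent agent 4096 Dec  7 14:33 pics
time 0.0
qpos [-1.2784  0.2771 -0.0279  1.268  -0.      1.4674]
joint_velocities [ 0.0015  0.0008 -0.0009 -0.0015  0.0001 -0.0008]
joint_torque [-1.70000e-03 -4.45506e+01  2.95204e+01  1.62000e-02 -2.00000e-04
  0.00000e+00]
ee_pos [ 0.2407 -0.576   0.2411]
tool_rot [-1.3694  0.9141 -0.9113]
force [-0.3619  0.4555 -0.1956]
moment [-0.036   0.0026  0.0318]
opening 0.0852
side [[423.89399209132404, 0.0, 254.73897721729588], [0.0, 423.89399209132404, 192.77843477554475], [0.0, 0.0, 1.0]] [-0.09426152  0.          0.          0.          0.        ] [[-0.6921, -0.7217, 0.0149], [-0.3776, 0.3444, -0.8596], [0.6152, -0.6005, -0.5108]] [0.37604255 0.29097581 0.97659707] 1
top [[371.2819372516308, 0.0, 260.6049122431509], [0.0, 371.2819372516308, 190.2070444115602], [0.0, 0.0, 1.0]] [-0.03671166  0.          0.          0.          0.        ] [[-0.025, -0.9996, -0.0092], [-0.9799, 0.0264, -0.1976], [0.1977, 0.0041, -0.9802]] [0.03511111 0.54624493 1.32757833] 2
```

View pics/side0.png

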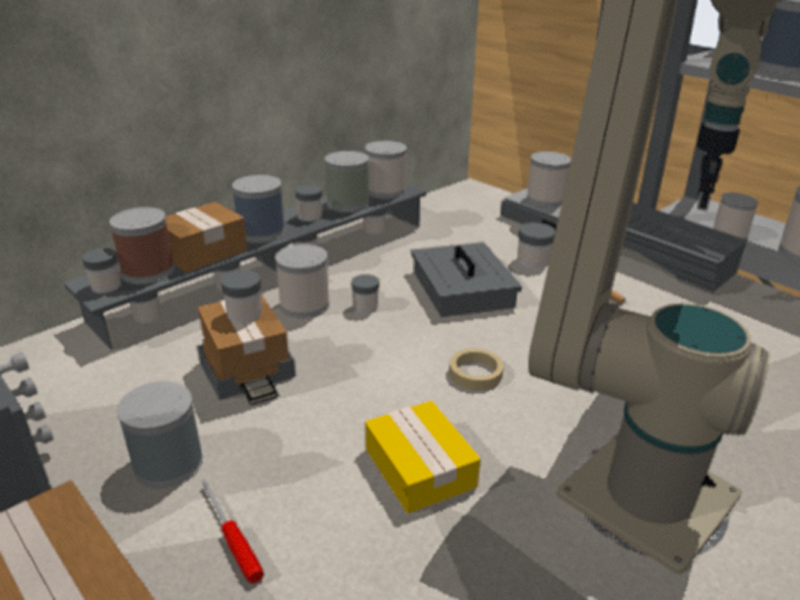

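View pics/top0.png

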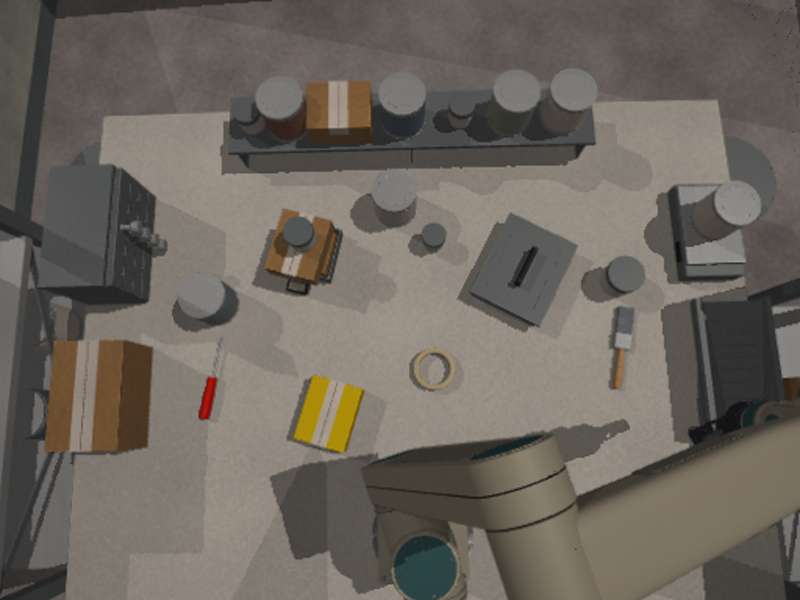

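```bash
cat > h.py <<'E'
from station import readout, viewer, r, spotter
import cv2, numpy as np
from scipy.spatial.transform import Rotation as Ro
from scipy.optimize import minimize, least_squares
def proj(p,X):
    X=np.atleast_2d(np.asarray(X,float))
    uv,_=cv2.projectPoints(X,cv2.Rodrigues(np.array(p["R"]))[0],np.array(p["t"],float),np.array(p["camera_matrix"]),np.array(p["dist"],float))
    return uv.reshape(-1,2)
def unproj(p,uv,z):
    n=cv2.undistortPoints(np.array([[uv]],float),np.array(p["camera_matrix"]),np.array(p["dist"],float)).ravel()
    R=np.array(p["R"]);t=np.array(p["t"]);d=R.T@np.array([n[0],n[1],1]);c=-R.T@t
    return c+d*(z-c[2])/d[2]
def box(x,y,yaw,z0,z1,x0,x1,y0,y1):
    P=np.array([[a,b,c] for c in(z0,z1) for a,b in((x0,y0),(x1,y0),(x1,y1),(x0,y1))],float)
    c,s=np.cos(yaw),np.sin(yaw)
    return np.c_[x+c*P[:,0]-s*P[:,1],y+s*P[:,0]+c*P[:,1],P[:,2]]
def drawbox(im,p,B,col,s):
    q=np.round(proj(p,B)*s+(s-1)/2).astype(int)
    for i in range(4):
        for a,b in((i,(i+1)%4),(i+4,(i+1)%4+4),(i,i+4)): cv2.line(im,tuple(map(int,q[a])),tuple(map(int,q[b])),col,1)
def crop(p,u0,v0,u1,v1,s,name,boxes=()):
    im=cv2.resize(p["frame"][:,:,::-1].copy(),None,fx=s,fy=s,interpolation=cv2.INTER_CUBIC)
    for B,c in boxes: drawbox(im,p,B,c,s)
    cv2.imwrite("pics/"+name,im[v0*s:v1*s,u0*s:u1*s])
E
python3 - <<'E'
from h import *
s=readout.sense()
print(Ro.from_rotvec(s["tool_rot"]).as_matrix().round(3))
ps={n:viewer.grab_frame(n) for n in("side","top")}
import pickle; pickle.dump(ps,open("p0.pkl","wb"))
M={}
for n,p in ps.items():
    for t in ["deck","tray","carton_a","carton_b","top_pot","kit_box","lid","lid_handle","tin_back","tin_side","pot_mid","filler_tub","tape_roll","brush","tin_opener"]:
        try: L=spotter.cut_out(p,t)
        except Exception as e: print(t,e); continue
        M[n,t]=L
        print(n,t,[(round(d["conf"],2),np.round(d["uv"]).astype(int).tolist(),int(d["region"].sum())) for d in L])
pickle.dump(M,open("m0.pkl","wb"))
crop(ps["side"],110,170,210,270,6,"sidecrop.png")
crop(ps["top"],150,120,240,200,8,"topcrop.png")
print(readout.sense()["time"])
E
```

```text
[[ 0.386 -0.001  0.923]
 [-0.923  0.002  0.386]
 [-0.002 -1.     0.   ]]
side deck [(0.83, [164, 250], 315)]
side tray [(0.65, [148, 242], 494)]
side carton_a [(0.66, [269, 291], 3524), (0.56, [154, 220], 1910), (0.5, [154, 237], 246)]
side carton_b [(0.66, [269, 291], 3524), (0.56, [154, 220], 1910), (0.5, [154, 237], 246)]
side top_pot [(0.84, [154, 189], 774), (0.29, [392, 190], 53)]
side kit_box [(0.89, [296, 193], 633), (0.28, [166, 249], 297)]
side lid [(0.7, [293, 175], 1800), (0.39, [148, 242], 428)]
side lid_handle [(0.83, [296, 172], 1863)]
side tin_back [(0.93, [191, 182], 1471)]
side tin_side [(0.94, [101, 277], 2864)]
side pot_mid [(0.87, [234, 185], 334)]
side filler_tub [(0.65, [342, 155], 607)]
side tape_roll [(0.96, [298, 241], 600)]
side brush []
side tin_opener [(0.86, [152, 353], 549)]
top deck []
top tray [(0.59, [214, 159], 78)]
top carton_a [(0.94, [190, 164], 1091), (0.66, [210, 265], 1501)]
top carton_b [(0.94, [190, 164], 1091), (0.66, [210, 265], 1501)]
top top_pot [(0.72, [194, 151], 356), (0.22, [336, 174], 3002)]
top kit_box []
top lid [(0.74, [337, 170], 2852), (0.51, [253, 126], 946)]
top lid_handle [(0.62, [334, 174], 2881)]
top tin_back [(0.72, [253, 128], 930)]
top tin_side [(0.67, [132, 192], 1019)]
top pot_mid [(0.79, [278, 154], 241), (0.54, [397, 175], 570)]
top filler_tub []
top tape_roll [(0.69, [267, 241], 266), (0.51, [212, 164], 83)]
top brush [(0.76, [396, 212], 392), (0.28, [338, 169], 2807)]
top tin_opener [(0.62, [132, 251], 176)]
1.7
```

View pics/sidecrop.png

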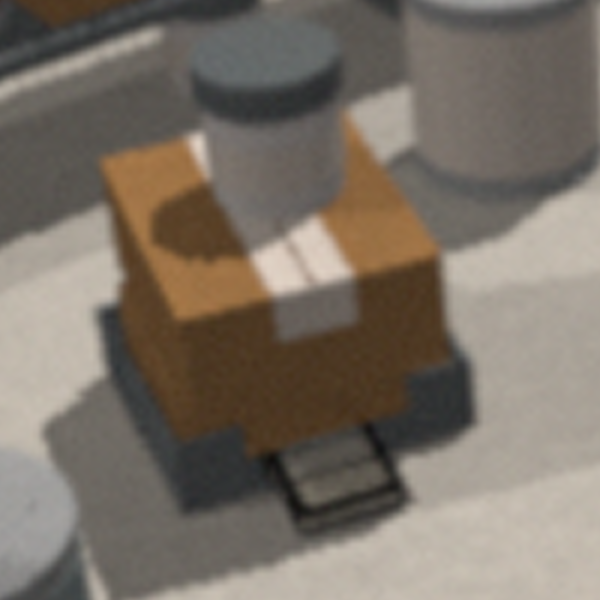

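View pics/topcrop.png

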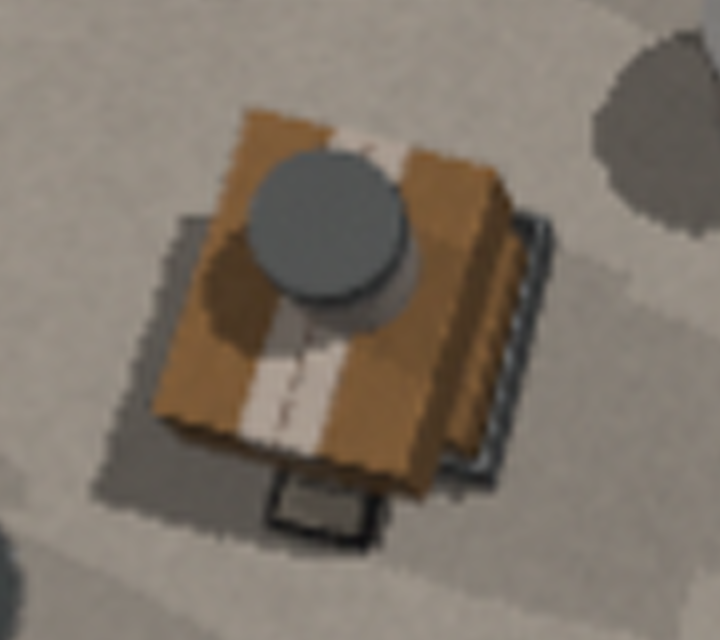

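```bash
cat > fit1.py <<'E'
from h import *
import pickle
ps=pickle.load(open("p0.pkl","rb"))
S=lambda a,b:(110+a/6-.4,170+b/6-.4)
T=lambda a,b:(150+a/8-.45,120+b/8-.45)
def fit(x0,model,obs):
    f=lambda v:np.concatenate([(proj(ps[n],model(v)[i])[0]-uv) for n,i,uv in obs])
    s=least_squares(f,x0,loss="soft_l1"); return s.x,f(s.x).reshape(-1,2)
cb=lambda v:box(v[0],v[1],v[2],.060,.120,-.075,.075,-.06,.06)
# index 4:(-,-) 5:(+,-) 6:(+,+) 7:(-,+)
obs=[("side",7,S(178,322)),("side",4,S(440,255)),("side",6,S(102,158)),("side",5,S(347,115)),
("top",6,T(250,108)),("top",5,T(495,172)),("top",7,T(155,412)),("top",4,T(412,488))]
v,e=fit([.55,.2,0],cb,obs); print("cb",v.round(4),e.round(1).tolist())
dk=lambda v:box(v[0],v[1],v[2],.003,.015,0,.165,-.026,.026)
obs=[("side",7,S(292,517)),("side",4,S(405,490)),("side",3,S(300,532)),("top",7,T(268,522)),("top",4,T(375,548))]
d,e2=fit([.47,.2,v[2]],dk,obs); print("deck end",d.round(4),e2.round(1).tolist())
tr=lambda v:box(v[0],v[1],v[2],0,.04,0,.13,-.073,.073)
obs=[("side",4,S(470,370)),("side",0,S(475,420)),("side",3,S(185,510)),("side",7,S(183,440)),("top",5,T(550,235)),("top",4,T(490,485)),("side",6,S(100,310))]
t,e3=fit([.5,.2,v[2]],tr,obs); print("tray",t.round(4),e3.round(1).tolist())
crop(ps["side"],110,170,210,270,6,"s1.png",[(cb(v),(0,255,0)),(dk(d),(0,0,255)),(tr(t),(255,0,0))])
crop(ps["top"],150,120,240,200,8,"t1.png",[(cb(v),(0,255,0)),(dk(d),(0,0,255)),(tr(t),(255,0,0))])
E
python3 fit1.py
```

```text
cb [ 0.6651  0.2709 -0.291 ] [[-0.2, -0.2], [0.5, -0.1], [-0.4, -0.1], [-0.6, -2.0], [0.4, 0.4], [1.0, 0.5], [-0.4, 0.7], [-0.7, -0.3]]
deck end [ 0.576   0.2956 -0.2989] [[0.5, -0.7], [0.1, -1.3], [-0.4, 0.3], [-0.2, 0.2], [-0.8, 0.5]]
tray [ 0.6131  0.2803 -0.2531] [[1.0, -1.7], [1.1, 1.3], [-0.0, 1.3], [-1.6, 1.4], [0.8, -1.0], [-0.2, -0.3], [-0.3, -1.1]]
```

```bash
cd pics; python3 -c "
import cv2,numpy as np
a=cv2.imread('s1.png');b=cv2.imread('t1.png')
cv2.imwrite('st1.png',np.hstack([cv2.resize(a,(400,400)),cv2.resize(b,(400,356))[:356] if 0 else cv2.copyMakeBorder(cv2.resize(b,(400,356)),0,44,0,0,0)]))"
```

```text
(no output)
```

View pics/s1.png

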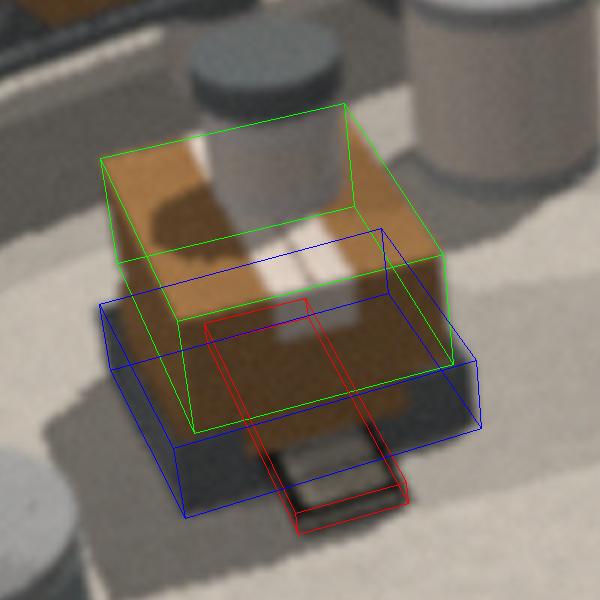

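View pics/t1.png

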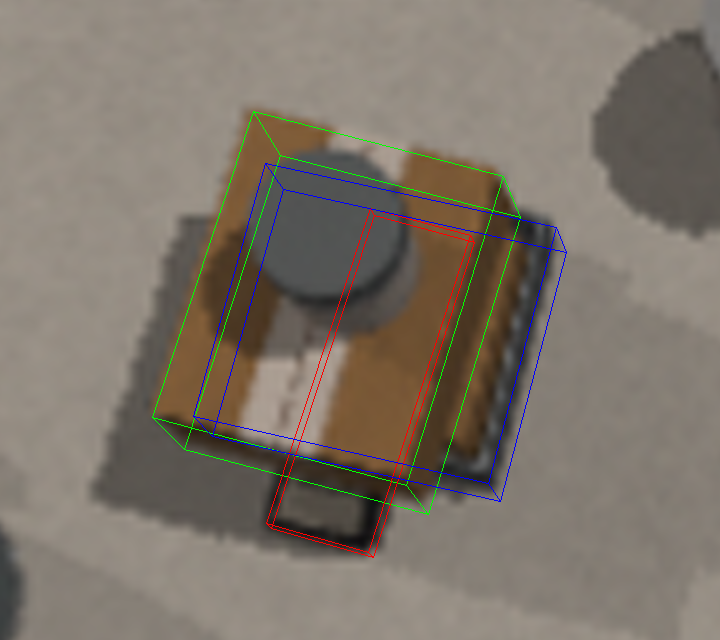

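```bash
cat > fit2.py <<'E'
from h import *
import pickle
ps=pickle.load(open("p0.pkl","rb"));M=pickle.load(open("m0.pkl","rb"))
print(r.tcp_to_tips)
p=ps["top"]
hs=dict(tin_back=.122,tin_side=.122,pot_mid=.066,tape_roll=.025,brush=.01,tin_opener=.02,carton_b=.12)
for t,h in hs.items():
    for d in M["top",t][:2]:
        X=unproj(p,d["uv"],h); print(t,d["conf"].__round__(2),X.round(3))
for t in ["tin_back","tin_side","pot_mid","filler_tub","tape_roll"]:
    print("side",t,unproj(ps["side"],M["side",t][0]["uv"],{"filler_tub":.05,"tape_roll":.012}.get(t,.06)).round(3))
for nm,px in [("yellow right top",(360,385)),("yellow bot",(340,450)),("tub",(625,275)),("brush bot",(616,385)),("brush top",(628,308)),("open area",(535,390))]:
    print(nm,unproj(p,np.array(px)*.64,.03).round(3))
# lid
m=M["top","lid"][0]["region"].astype(np.uint8)
c,_=cv2.findContours(m,cv2.RETR_EXTERNAL,cv2.CHAIN_APPROX_NONE); c=max(c,key=len).reshape(-1,2)
print(cv2.minAreaRect(c))
crop(p,290,125,380,215,8,"lidt.png"); crop(ps["side"],250,140,345,215,8,"lids.png")
E
python3 fit2.py
```

```text
0.011
tin_back 0.72 [0.768 0.044 0.122]
tin_side 0.67 [0.54  0.478 0.122]
pot_mid 0.79 [ 0.684 -0.047  0.066]
pot_mid 0.54 [ 0.588 -0.49   0.066]
tape_roll 0.69 [0.36  0.004 0.025]
tape_roll 0.51 [0.663 0.205 0.025]
brush 0.76 [ 0.458 -0.492  0.01 ]
brush 0.28 [ 0.633 -0.284  0.01 ]
tin_opener 0.62 [0.335 0.506 0.02 ]
carton_b 0.94 [0.638 0.274 0.12 ]
carton_b 0.66 [0.277 0.201 0.12 ]
side tin_back [0.785 0.059 0.06 ]
side tin_side [0.554 0.495 0.06 ]
side pot_mid [ 0.673 -0.028  0.06 ]
side filler_tub [ 0.581 -0.497  0.05 ]
side tape_roll [ 0.374 -0.006  0.012]
yellow right top [0.344 0.138 0.03 ]
yellow bot [0.196 0.185 0.03 ]
tub [ 0.593 -0.514  0.03 ]
brush bot [ 0.327 -0.466  0.03 ]
brush top [ 0.511 -0.513  0.03 ]
open area [ 0.321 -0.274  0.03 ]
((335.10003662109375, 172.30001831054688), (49.64070510864258, 58.58498001098633), 26.56505012512207)
```

View pics/lidt.png

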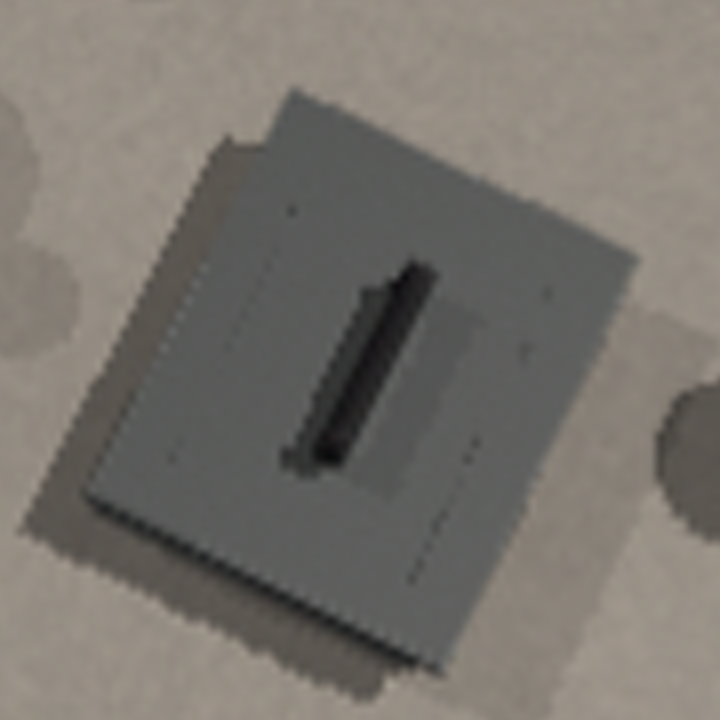

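View pics/lids.png

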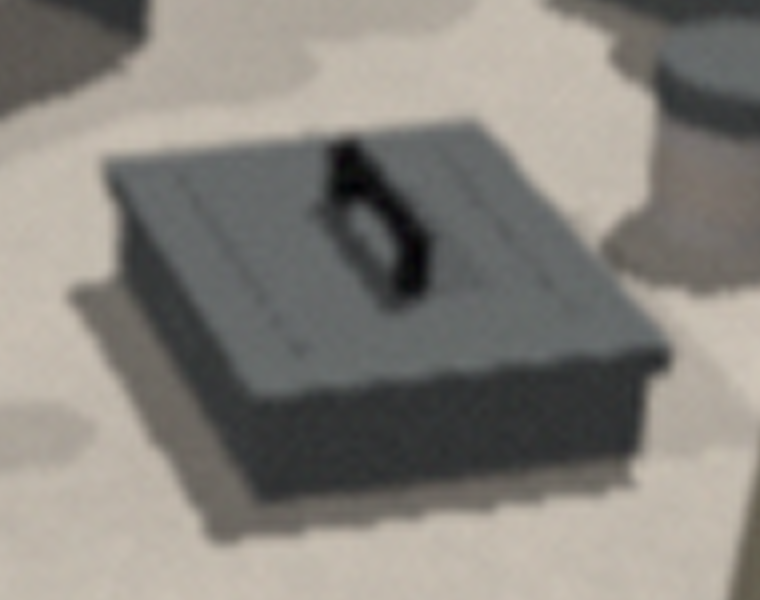

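```bash
cat > fit3.py <<'E'
from h import *
import pickle
ps=pickle.load(open("p0.pkl","rb"))
T=lambda a,b:(290+a/8-.45,125+b/8-.45)
S=lambda a,b:(250+a/8-.45,140+b/8-.45)
ld=lambda v:box(v[0],v[1],v[2],.042,.057,-.112,.112,-.092,.092)
obs=[("top",6,T(293,88)),("top",5,T(640,258)),("top",4,T(442,672)),("top",7,T(87,495)),
("side",6,S(105,160)),("side",5,S(478,122)),("side",4,S(672,348)),("side",7,S(255,400))]
for cams in (("top",),("side",),("top","side")):
    ob=[o for o in obs if o[0] in cams]
    f=lambda v:np.concatenate([(proj(ps[n],ld(v)[i])[0]-uv) for n,i,uv in ob])
    s=least_squares(f,[.6,-.25,-.45]); v=s.x; print(cams,v.round(4),f(v).round(1).tolist())
hd=box(v[0],v[1],v[2],.077,.087,-.05,.05,-.007,.007)
crop(ps["top"],290,125,380,215,8,"lidt2.png",[(ld(v),(0,255,0)),(hd,(0,0,255))])
E
python3 fit3.py
```

```text
('top',) [ 0.611  -0.2613 -0.5043] [-0.2, -0.1, 0.3, -0.1, 0.2, 0.2, -0.3, -0.1]
('side',) [ 0.6065 -0.2611 -0.5054] [-0.3, -0.1, 0.1, -0.2, 0.3, 0.1, -0.2, 0.0]
('top', 'side') [ 0.6092 -0.2619 -0.5044] [0.0, 0.4, 0.5, 0.4, 0.4, 0.7, -0.1, 0.3, -0.7, -0.3, -0.3, -0.5, -0.2, -0.3, -0.6, -0.4]
```

View pics/lidt2.png

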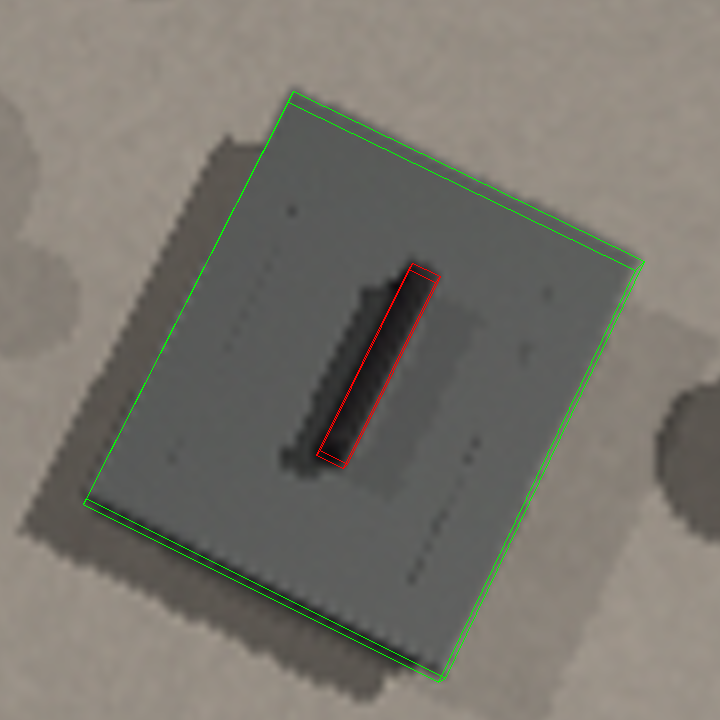

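Emit:
{"name": "move_arm", "arguments": {"deltas": "1 -12 0 20 0;1 -12 0 38 0;1 -12 0 38 0;1 -12 0 38 0;1 -12 0 38 0;1 -12 0 38 0;1 -12 0 38 0;1 -12 0 38 0;1 -12 0 38 0;1 -12 0 38 0;1 -12 0 38 0;1 -12 0 38 0"}}

```text
time: 2.7
ee_pos: [0.5909, -0.2734, 0.2425]
tool_rot: [-1.371, 0.912, -0.913]
force: [0.3, -0.7, 0.2]
opening: 0.0856
```

Emit:
{"name": "move_arm", "arguments": {"deltas": "1 0 0 0 -7;1 0 0 0 -7;1 0 0 0 -7;1 0 0 0 -7;1 0 0 0 -7;1 0 0 0 -7;1 0 0 0 -7;1 0 0 0 -7;1 0 0 0 -7;1 0 0 0 -7;1 0 0 0 -7;1 0 0 0 -7"}}

```text
time: 3.7
ee_pos: [0.5896, -0.2749, 0.2423]
tool_rot: [-1.558, -0.233, 0.233]
force: [-0.3, 0.0, 0.0]
opening: 0.0857
```

Emit:
{"name": "move_arm", "arguments": {"deltas": "1 0 0 0 -7;1 0 0 0 -7;1 0 0 0 -7;1 0 0 0 -7;1 0 0 0 -7;1 0 0 0 -7;1 0 0 0 0"}}

```text
time: 4.28
ee_pos: [0.5896, -0.2749, 0.2423]
tool_rot: [-1.419, -0.799, 0.799]
force: [-0.0, 0.4, -0.3]
opening: 0.0855
```

```bash
cat >> h.py <<'E'
def plan(xyz,ang):
    "ang: world angle (deg) of tool x"
    s=readout.sense();R=Ro.from_rotvec(s["tool_rot"]).as_matrix()
    a=np.degrees(np.arctan2(R[1,0],R[0,0])); d=np.array(xyz)-s["ee_pos"]
    dt=(a-ang+180)%360-180
    print("t",round(s["time"],2),"pos",np.round(s["ee_pos"],4),"ang",a.round(2),"F",np.round(s["force"],2),"open",round(s["opening"],4),"q",np.round(s["qpos"],2))
    print("tool delta mm",(R.T@d*1000).round(1),"turn",dt.round(2))
E
python3 -c "
from h import *
plan([.609,-.262,.075],61.1)"
```

```text
t 4.28 pos [ 0.5896 -0.2749  0.2423] ang 58.79 F [-0.05  0.45 -0.28] open 0.0855 q [-0.54  0.32  0.03  1.28 -0.    0.01]
tool delta mm [ 21.1 167.3  -9.9] turn -2.31
```

Emit:
{"name": "move_arm", "arguments": {"deltas": "1 10.5 0 -5 -2.3;1 10.5 0 -5 0;1 0 25 0 0;1 0 35 0 0;1 0 35 0 0;1 0 25 0 0;1 0 0 0 0"}}

```text
time: 4.87
ee_pos: [0.6053, -0.2585, 0.1153]
tool_rot: [-1.397, -0.822, 0.832]
force: [-1.5, 0.8, -1.1]
opening: 0.0853
```

```bash
python3 -c "
from h import *
plan([.609,-.262,.075],61.1)
p=viewer.grab_frame('top'); crop(p,290,125,380,215,8,'a1.png')
p=viewer.grab_frame('side'); crop(p,250,130,350,215,8,'a2.png')"
```

```text
t 4.87 pos [ 0.6053 -0.2585  0.1153] ang 60.95 F [-1.54  0.8  -1.07] open 0.0853 q [-0.5   0.43 -0.09  1.06  0.    0.01]
tool delta mm [-1.2 40.2 -5.4] turn -0.15
```

View pics/a2.png

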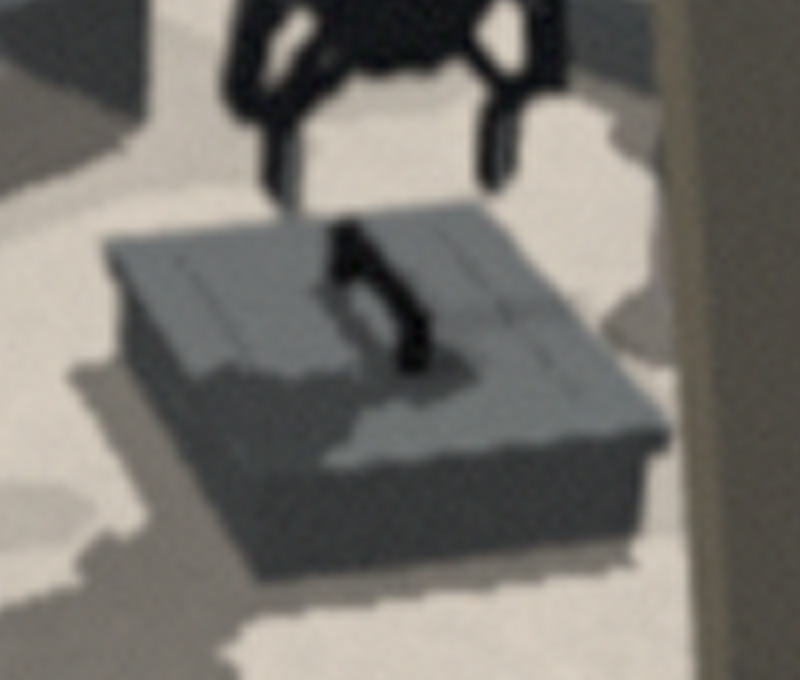

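Emit:
{"name": "move_arm", "arguments": {"deltas": "1 -1 0 -5 0;1 0 10 0 0;1 0 15 0 0;1 0 15 0 0;1 0 0 0 0"}}

```text
time: 5.38
ee_pos: [0.612, -0.2648, 0.0808]
tool_rot: [-1.405, -0.827, 0.829]
force: [-0.8, 0.8, -0.8]
opening: 0.0853
```

```bash
python3 -c "
from h import *
plan([.609,-.262,.075],61.1)
p=viewer.grab_frame('top'); crop(p,290,125,380,215,8,'b1.png')
p=viewer.grab_frame('side'); crop(p,250,130,350,205,8,'b2.png')"
```

```text
t 5.38 pos [ 0.612  -0.2648  0.0808] ang 60.95 F [-0.76  0.85 -0.85] open 0.0853 q [-0.51  0.47 -0.11  0.99  0.    0.  ]
tool delta mm [1.  5.8 3.9] turn -0.15
```

View pics/b2.png

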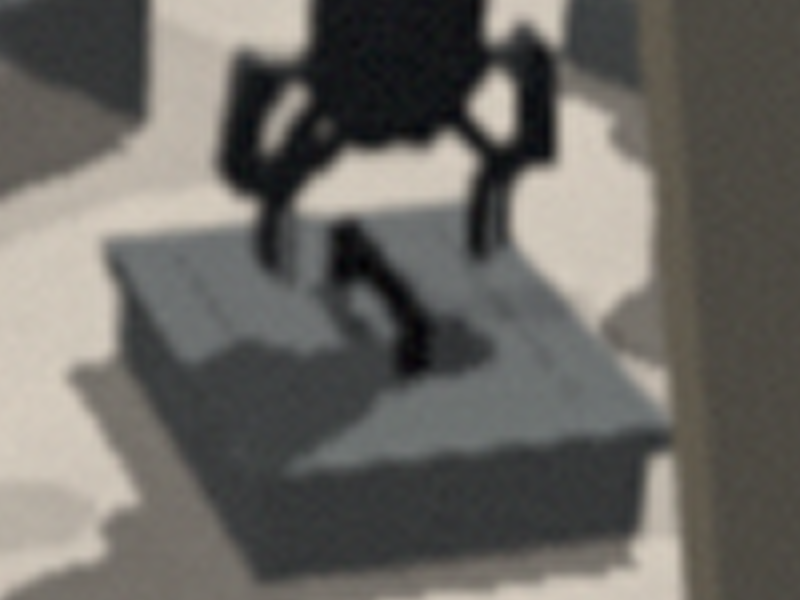

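Emit:
{"name": "move_arm", "arguments": {"deltas": "1 1 2 3 0;1 0 0 0 0;0 0 0 0 0;0 0 0 0 0;0 0 0 0 0;0 0 0 0 0;0 0 0 0 0;0 0 0 0 0;0 0 0 0 0;0 0 0 0 0;0 0 0 0 0;0 0 0 0 0", "force": 60}}

```text
time: 6.48
ee_pos: [0.6107, -0.2629, 0.0806]
tool_rot: [-1.408, -0.829, 0.828]
force: [0.4, -0.1, 1.5]
opening: 0.0126
```

```bash
python3 -c "
from h import *
plan([.609,-.262,.075],61.1)
p=viewer.grab_frame('side'); crop(p,250,130,350,205,8,'b3.png')"
```

```text
t 6.48 pos [ 0.6107 -0.2629  0.0806] ang 60.98 F [ 0.38 -0.15  1.51] open 0.0126 q [-0.5   0.46 -0.12  0.99 -0.    0.  ]
tool delta mm [-0.   5.6  2. ] turn -0.12
```

View pics/b3.png

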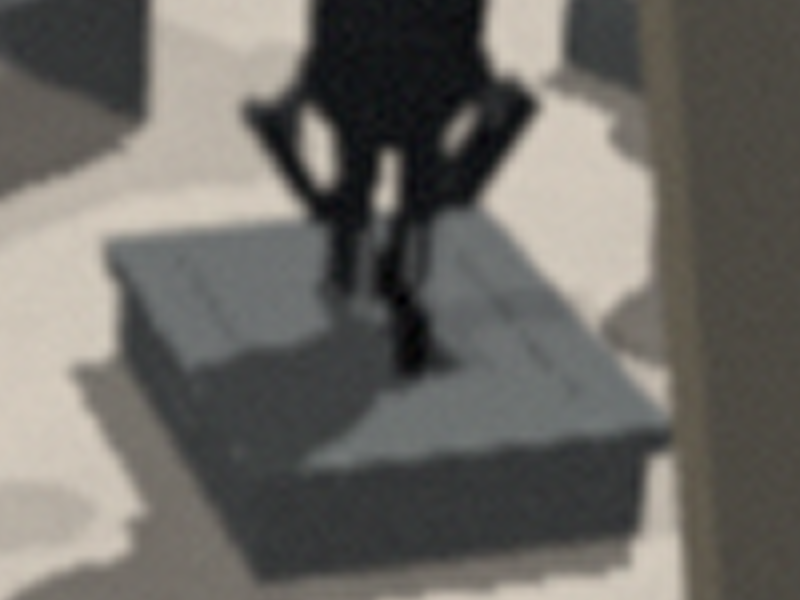

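Emit:
{"name": "move_arm", "arguments": {"deltas": "0 0 -5 0 0;0 0 -10 0 0;0 0 -15 0 0;0 0 -20 0 0;0 0 -20 0 0;0 0 -20 0 0;0 0 -15 0 0;0 0 0 0 0;0 0 0 0 0"}}

```text
time: 7.28
ee_pos: [0.6111, -0.2631, 0.1865]
tool_rot: [-1.409, -0.83, 0.828]
force: [0.7, -0.4, -2.3]
opening: 0.0129
```

```bash
python3 -c "
from h import *
plan([.335,-.27,.15],90)
p=viewer.grab_frame('top'); cv2.imwrite('pics/c1.png',cv2.resize(p['frame'][:,:,::-1],(800,600)))
p=viewer.grab_frame('side'); crop(p,250,110,350,205,8,'c2.png')"
```

```text
t 7.28 pos [ 0.6111 -0.2631  0.1865] ang 60.98 F [ 0.72 -0.37 -2.34] open 0.0129 q [-0.5   0.38 -0.01  1.18  0.    0.  ]
tool delta mm [-140.    36.   238.1] turn -29.02
```

View pics/c1.png

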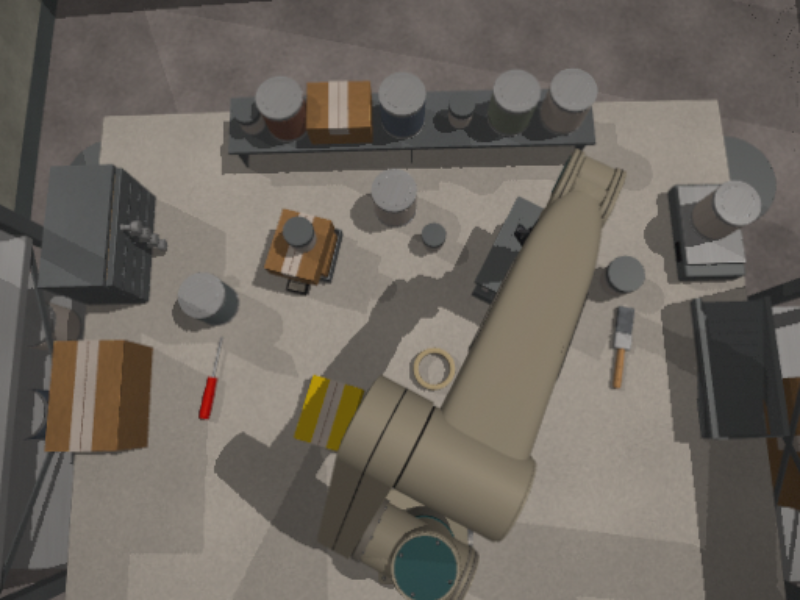

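View pics/c2.png

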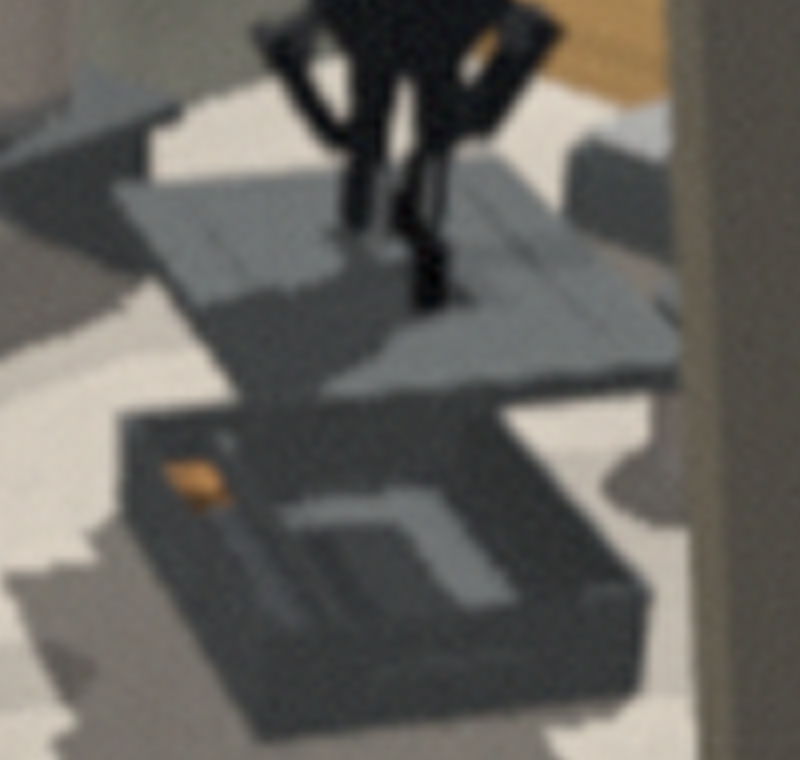

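Emit:
{"name": "move_arm", "arguments": {"deltas": "0 -7 0 12 0;0 -14 0 24 0;0 -14 0 24 0;0 -14 0 24 0;0 -14 0 24 0;0 -14 0 24 0;0 -14 0 24 0;0 -14 0 24 0;0 -14 0 24 0;0 -14 0 24 0;0 -7 0 12 0;0 0 0 0 0"}}

```text
time: 8.38
ee_pos: [0.3294, -0.2671, 0.1836]
tool_rot: [-1.403, -0.825, 0.827]
force: [-0.7, 1.0, -2.1]
opening: 0.0126
```

Emit:
{"name": "move_arm", "arguments": {"deltas": "0 0 0 0 -3;0 0 0 0 -5;0 0 0 0 -5;0 0 0 0 -5;0 0 0 0 -5;0 0 0 0 -4;0 0 0 0 -2;0 0 0 0 0;0 0 0 0 0"}}

```text
time: 9.13
ee_pos: [0.3334, -0.2688, 0.1849]
tool_rot: [-1.209, -1.209, 1.208]
force: [-0.5, -0.1, -1.4]
opening: 0.0125
```

```bash
python3 -c "
from h import *
plan([.335,-.27,.039],90)
p=viewer.grab_frame('top'); cv2.imwrite('pics/d1.png',cv2.resize(p['frame'][:,:,::-1],(800,600)))
p=viewer.grab_frame('side'); cv2.imwrite('pics/d2.png',cv2.resize(p['frame'][:,:,::-1],(800,600)))"
```

```text
t 9.13 pos [ 0.3334 -0.2688  0.1849] ang 89.95 F [-0.52 -0.12 -1.36] open 0.0125 q [-0.83 -0.04 -0.51  1.1   0.   -0.83]
tool delta mm [ -1.3 145.9  -1.6] turn -0.05
```

View pics/d1.png

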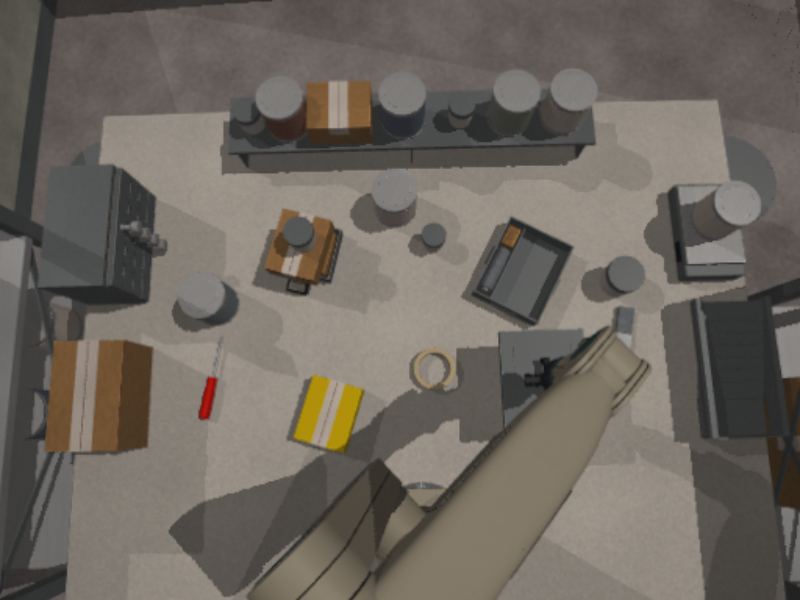

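View pics/d2.png

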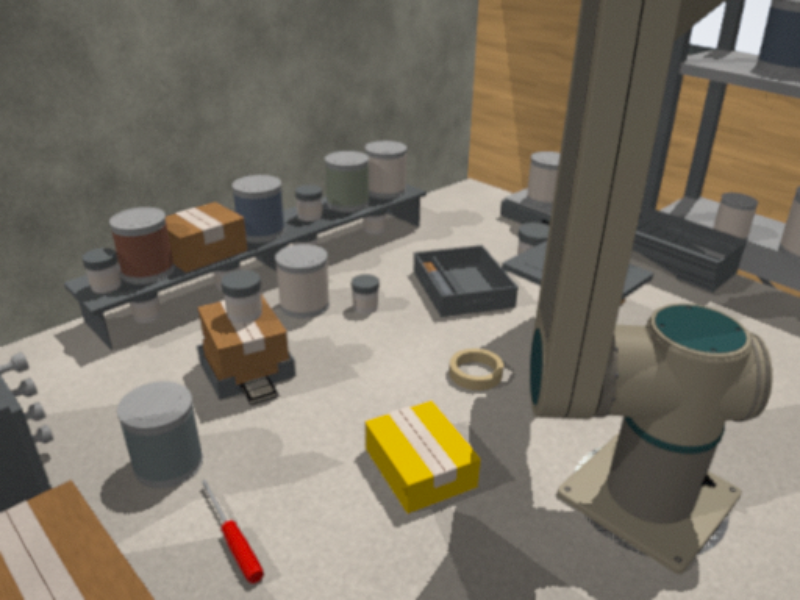

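Emit:
{"name": "move_arm", "arguments": {"deltas": "0 0 10 0 0;0 0 20 0 0;0 0 25 0 0;0 0 25 0 0;0 0 25 0 0;0 0 20 0 0;0 0 10 0 0;0 0 5 0 0;0 0 0 0 0;0 0 0 0 0"}}

```text
time: 10.07
ee_pos: [0.3329, -0.2689, 0.0453]
tool_rot: [-1.21, -1.209, 1.209]
force: [0.4, 0.3, -2.1]
opening: 0.0122
```

```bash
python3 -c "
from h import *
plan([.335,-.27,.0386],90)"
```

```text
t 10.07 pos [ 0.3329 -0.2689  0.0453] ang 89.97 F [ 0.42  0.32 -2.13] open 0.0122 q [-0.83  0.14 -0.67  0.76  0.   -0.83]
tool delta mm [-1.1  6.7 -2.1] turn -0.03
```

Emit:
{"name": "move_arm", "arguments": {"deltas": "0 0 2 0 0;0 0 2 0 0;0 0 0 0 0;0 0 0 0 0"}}

```text
time: 10.4
ee_pos: [0.333, -0.2691, 0.0417]
tool_rot: [-1.21, -1.209, 1.209]
force: [-0.5, 0.6, -2.6]
opening: 0.0126
```

Emit:
{"name": "move_arm", "arguments": {"deltas": "0 0 1 0 0;0 0 1 0 0;0 0 0 0 0;0 0 0 0 0"}}

```text
time: 10.73
ee_pos: [0.3327, -0.2687, 0.0393]
tool_rot: [-1.209, -1.209, 1.209]
force: [-0.1, 0.5, -2.4]
opening: 0.0126
```

Emit:
{"name": "move_arm", "arguments": {"deltas": "0 0 1 0 0;0 0 1 0 0;0 0 0 0 0;0 0 0 0 0"}}

```text
time: 11.07
ee_pos: [0.3329, -0.2689, 0.0385]
tool_rot: [-1.209, -1.209, 1.209]
force: [-2.9, 2.6, 9.6]
opening: 0.0124
```

Emit:
{"name": "move_arm", "arguments": {"deltas": "0 0 -1 0 0;0.5 0 0 0 0;0.5 0 0 0 0;0.5 0 0 0 0;0.5 0 0 0 0;0.5 0 -10 0 0;0.5 0 -20 0 0;0.5 0 -30 0 0;0.5 0 -30 0 0;0.5 0 -30 0 0;0.5 0 -20 0 0;0.5 0 0 0 0"}}

```text
time: 12.07
ee_pos: [0.3353, -0.2715, 0.1831]
tool_rot: [-1.219, -1.21, 1.211]
force: [0.4, -0.4, -0.1]
opening: 0.0428
```

```bash
python3 -c "
from h import *
plan([.335,-.27,.0386],90)
p=viewer.grab_frame('top'); cv2.imwrite('pics/e1.png',cv2.resize(p['frame'][:,:,::-1],(800,600)))
"
```

```text
t 12.07 pos [ 0.3353 -0.2715  0.1831] ang 89.98 F [ 0.39 -0.44 -0.07] open 0.0428 q [-0.83 -0.03 -0.51  1.08  0.   -0.83]
tool delta mm [  2.5 144.5   1.2] turn -0.02
```

View pics/e1.png

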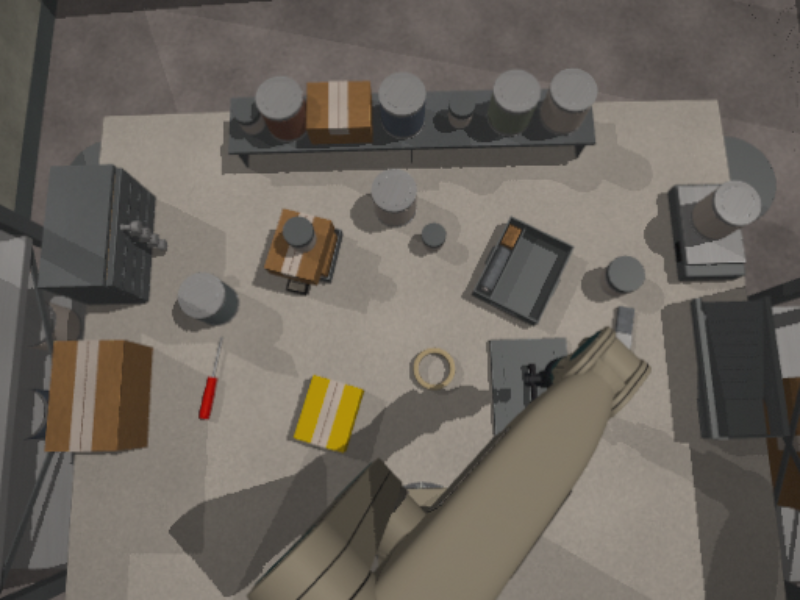

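```bash
python3 -c "
from h import *
plan([.593,-.113,.40],73.1)"
```

```text
t 12.12 pos [ 0.3343 -0.2705  0.1808] ang 89.98 F [0.22 0.34 0.32] open 0.0426 q [-0.83 -0.03 -0.52  1.08 -0.   -0.83]
tool delta mm [ 156.6 -218.9 -259.5] turn 16.88
```

Emit:
{"name": "move_arm", "arguments": {"deltas": "0.7 13 -18 -22 0;0.7 13 -18 -22 0;0.7 13 -18 -22 0;0.7 13 -18 -22 0;0.7 13 -18 -22 0;0.7 13 -18 -22 0;0.7 13 -18 -22 0;0.7 13 -18 -22 0;0.7 13 -18 -22 0;0.7 13 -18 -22 0;0.7 13 -18 -22 0;0.7 13 -18 -18 0"}}

```text
time: 13.12
ee_pos: [0.5938, -0.1119, 0.3924]
tool_rot: [-1.206, -1.207, 1.21]
force: [0.2, 0.5, -1.1]
opening: 0.0598
```

Emit:
{"name": "move_arm", "arguments": {"deltas": "0.7 0 0 0 5.6;0.7 0 0 0 5.6;0.7 0 0 0 5.7;0.7 0 0 0 0"}}

```text
time: 13.45
ee_pos: [0.5927, -0.1126, 0.3919]
tool_rot: [-1.332, -0.986, 0.989]
force: [-0.0, -0.6, 1.3]
opening: 0.0597
```

```bash
python3 -c "
from h import *
plan([.593,-.113,.40],73.1)
s=readout.sense(); print(Ro.from_rotvec(s['tool_rot']).as_matrix().round(3))"
```

```text
t 13.45 pos [ 0.5927 -0.1126  0.3919] ang 73.01 F [-0.02 -0.59  1.33] open 0.0597 q [-0.29  0.2   0.19  1.56 -0.    0.  ]
tool delta mm [-0.3 -8.1 -0.4] turn -0.09
[[ 0.292 -0.003 -0.956]
 [ 0.956  0.001  0.292]
 [-0.    -1.     0.004]]
```

Emit:
{"name": "move_arm", "arguments": {"deltas": "0.7 0 0 -20 0;0.7 0 0 -30 0;0.7 0 0 -30 0;0.7 0 0 -30 0;0.7 0 0 -30 0;0.7 0 0 -30 0;0.7 0 0 -30 0;0.7 0 0 -20 0;0.7 0 0 0 0"}}

```text
time: 14.2
ee_pos: [0.8063, -0.1785, 0.387]
tool_rot: [-1.329, -0.987, 0.993]
force: [-0.7, 0.1, -1.6]
opening: 0.06
```

```bash
cat >> h.py <<'E'
def st():
    s=readout.sense();R=Ro.from_rotvec(s["tool_rot"]).as_matrix();a=R[:,1]
    print("t",round(s["time"],2),"pos",np.round(s["ee_pos"],4),"F",np.round(s["force"],1),"open",round(s["opening"],4),"q",np.round(s["qpos"],3))
    print("tilt deg",np.degrees(np.arccos(-a[2])).round(2),"lean dir deg",np.degrees(np.arctan2(a[1],a[0])).round(1),"jaw",R[:,0].round(3))
    return s,R
E
python3 -c "
from h import *
st()"
```

```text
t 14.2 pos [ 0.8063 -0.1785  0.387 ] F [-0.7  0.1 -1.6] open 0.06 q [-0.296  0.692  0.904  1.789 -0.    -0.003]
tilt deg 0.33 lean dir deg 163.9 jaw [ 0.289  0.957 -0.   ]
```

Emit:
{"name": "move_arm", "arguments": {"deltas": "0.7 0 0 -20 0;0.7 0 0 -20 0;0.7 0 0 -20 0;0.7 0 0 -20 0;0.7 0 0 -20 0;0.7 0 0 0 0"}}

```text
time: 14.7
ee_pos: [0.8715, -0.2002, 0.3744]
tool_rot: [-1.357, -1.008, 0.978]
force: [-0.1, 0.2, -0.8]
opening: 0.0598
```

```bash
python3 -c "
from h import *
st()"
```

```text
t 14.7 pos [ 0.8715 -0.2002  0.3744] F [-0.1  0.2 -0.8] open 0.0598 q [-0.298  0.89   1.24   1.893  0.002 -0.004]
tilt deg 1.62 lean dir deg -13.9 jaw [0.29  0.957 0.001]
```

Emit:
{"name": "move_arm", "arguments": {"deltas": "0.7 0 0 -40 0;0.7 0 0 -40 0;0.7 0 0 -40 0;0.7 0 0 -40 0;0.7 0 0 -40 0;0.7 0 0 -40 0;0.7 0 0 0 0"}}

```text
time: 15.28
ee_pos: [0.9601, -0.2363, 0.3213]
tool_rot: [-1.485, -1.109, 0.907]
force: [0.3, 0.5, -1.3]
opening: 0.0597
```

```bash
python3 -c "
from h import *
st()"
```

```text
t 15.28 pos [ 0.9601 -0.2363  0.3213] F [ 0.3  0.5 -1.3] open 0.0597 q [-0.31   0.957  1.242  1.666  0.01  -0.013]
tilt deg 10.89 lean dir deg -14.6 jaw [0.29  0.957 0.008]
```

```bash
cat >> h.py <<'E'
def wd(d,n):
    "world displacement (m) in n rows -> tool mm per row"
    s,R=st(); t=R.T@np.array(d)*1000; print("total",t.round(1),"per row",(t/n).round(2)); return t
E
python3 -c "
from h import *
wd([-.12*.957,.12*.29,.13],6)"
```

```text
t 15.28 pos [ 0.9601 -0.2363  0.3213] F [ 0.3  0.5 -1.3] open 0.0597 q [-0.31   0.957  1.242  1.666  0.01  -0.013]
tilt deg 10.89 lean dir deg -14.6 jaw [0.29  0.957 0.008]
total [   1.  -150.3   93.3] per row [  0.16 -25.05  15.55]
```

Emit:
{"name": "move_arm", "arguments": {"deltas": "0.7 0 -15 25 0;0.7 0 -25 16 0;0.7 0 -25 16 0;0.7 0 -25 12 0;0.7 0 -25 12 0;0.7 0 -25 12 0;0.7 0 -10 0 0;0.7 0 0 0 0"}}

```text
time: 15.95
ee_pos: [0.8455, -0.2019, 0.4608]
tool_rot: [-1.494, -1.116, 0.902]
force: [0.5, 0.4, 0.8]
opening: 0.0595
```

```bash
python3 -c "
from h import *
st()"
```

```text
t 15.95 pos [ 0.8455 -0.2019  0.4608] F [0.5 0.4 0.8] open 0.0595 q [-0.312  0.646  0.967  1.691  0.011 -0.016]
tilt deg 11.5 lean dir deg -14.7 jaw [0.29  0.957 0.008]
```

Emit:
{"name": "move_arm", "arguments": {"deltas": "0.7 0 7 -35 0;0.7 0 7 -35 0;0.7 0 8 -39 0;0.7 0 8 -39 0;0.7 0 8 -39 0;0.7 0 8 -39 0;0.7 0 9 -39 0;0.7 0 10 -39 0;0.7 0 0 0 0"}}

```text
time: 16.7
ee_pos: [0.999, -0.2563, 0.3684]
tool_rot: [-1.612, -1.208, 0.829]
force: [-0.2, -0.5, -1.1]
opening: 0.0601
```

```bash
python3 -c "
from h import *
st()"
```

```text
t 16.7 pos [ 0.999  -0.2563  0.3684] F [-0.2 -0.5 -1.1] open 0.0601 q [-0.319  0.922  1.239  1.538  0.021 -0.02 ]
tilt deg 20.1 lean dir deg -14.8 jaw [0.289 0.957 0.013]
```

Emit:
{"name": "move_arm", "arguments": {"deltas": "0.7 0 0 -40 0;0.7 0 0 -40 0;0.7 0 0 -40 0;0.7 0 0 -40 0;0.7 0 0 0 0"}}

```text
time: 17.12
ee_pos: [1.0428, -0.274, 0.3832]
tool_rot: [-1.711, -1.284, 0.764]
force: [-1.0, -0.4, -0.2]
opening: 0.0596
```

```bash
python3 -c "
from h import *
st()"
```

```text
t 17.12 pos [ 1.0428 -0.274   0.3832] F [-1.  -0.4 -0.2] open 0.0596 q [-0.324  0.929  1.243  1.409  0.028 -0.021]
tilt deg 27.32 lean dir deg -15.1 jaw [0.288 0.957 0.015]
```

```bash
python3 -c "
from h import *
s,R=st(); print(R.round(3))
d=np.array([.60,-.10,.38])-s['ee_pos']; wd(d,14)
wd(np.array([.50,.315,.30])-np.array([.60,-.10,.38]),12)"
```

```text
t 17.12 pos [ 1.0428 -0.274   0.3832] F [-1.  -0.4 -0.2] open 0.0596 q [-0.324  0.929  1.243  1.409  0.028 -0.021]
tilt deg 27.32 lean dir deg -15.1 jaw [0.288 0.957 0.015]
[[ 0.288  0.443 -0.849]
 [ 0.957 -0.119  0.263]
 [ 0.015 -0.888 -0.459]]
t 17.12 pos [ 1.0428 -0.274   0.3832] F [-1.  -0.4 -0.2] open 0.0596 q [-0.324  0.929  1.243  1.409  0.028 -0.021]
tilt deg 27.32 lean dir deg -15.1 jaw [0.288 0.957 0.015]
total [  39.  -214.2  423.1] per row [  2.79 -15.3   30.22]
t 17.12 pos [ 1.0428 -0.274   0.3832] F [-1.  -0.4 -0.2] open 0.0596 q [-0.324  0.929  1.243  1.409  0.028 -0.021]
tilt deg 27.32 lean dir deg -15.1 jaw [0.288 0.957 0.015]
total [367.3 -22.8 230.6] per row [30.61 -1.9  19.22]
```

Emit:
{"name": "move_arm", "arguments": {"deltas": "0.8 3 -15 15 0;0.8 3 -16 30 0;0.8 3 -16 33 0;0.8 3 -16 33 0;0.8 3 -16 33 0;0.8 3 -16 33 0;0.8 3 -16 33 0;0.8 3 -16 33 0;0.8 3 -16 33 0;0.8 3 -16 33 0;0.8 3 -16 33 0;0.8 3 -16 33 0"}}

```text
time: 18.12
ee_pos: [0.6514, -0.1186, 0.3817]
tool_rot: [-1.71, -1.284, 0.765]
force: [-0.4, 0.8, -0.4]
opening: 0.0683
```

```bash
python3 -c "
from h import *
s,R=st()
d=np.array([.50,.315,.28])-s['ee_pos']; wd(d,13)"
```

```text
t 18.12 pos [ 0.6514 -0.1186  0.3817] F [-0.4  0.8 -0.4] open 0.0683 q [-0.281 -0.006 -0.15   0.951  0.009  0.016]
tilt deg 27.25 lean dir deg -15.0 jaw [0.288 0.958 0.015]
t 18.12 pos [ 0.6514 -0.1186  0.3817] F [-0.4  0.8 -0.4] open 0.0683 q [-0.281 -0.006 -0.15   0.951  0.009  0.016]
tilt deg 27.25 lean dir deg -15.0 jaw [0.288 0.958 0.015]
total [370.1 -28.1 289.1] per row [28.47 -2.16 22.23]
```

Emit:
{"name": "move_arm", "arguments": {"deltas": "0.8 15 -1 12 0;0.8 30 -2 23 0;0.8 30 -2 24 0;0.8 30 -2 24 0;0.8 30 -2 24 0;0.8 30 -2 24 0;0.8 30 -2 24 0;0.8 30 -2 24 0;0.8 30 -2 24 0;0.8 30 -2 24 0;0.8 30 -3 24 0;0.8 30 -3 24 0"}}

```text
time: 19.12
ee_pos: [0.5073, 0.287, 0.2833]
tool_rot: [-1.711, -1.284, 0.765]
force: [0.5, 0.3, -0.0]
opening: 0.0687
```

```bash
python3 -c "
from h import *
st()
p=viewer.grab_frame('top'); q=viewer.grab_frame('side')
import pickle; pickle.dump(dict(top=p,side=q),open('p1.pkl','wb'))
cv2.imwrite('pics/f1.png',cv2.resize(p['frame'][:,:,::-1],(800,600)))
cv2.imwrite('pics/f2.png',cv2.resize(q['frame'][:,:,::-1],(800,600)))"
```

```text
t 19.12 pos [0.5073 0.287  0.2833] F [ 0.5  0.3 -0. ] open 0.0687 q [ 0.567 -0.01  -0.348  0.897 -0.345  0.803]
tilt deg 27.3 lean dir deg -15.0 jaw [0.288 0.958 0.015]
```

View pics/f1.png

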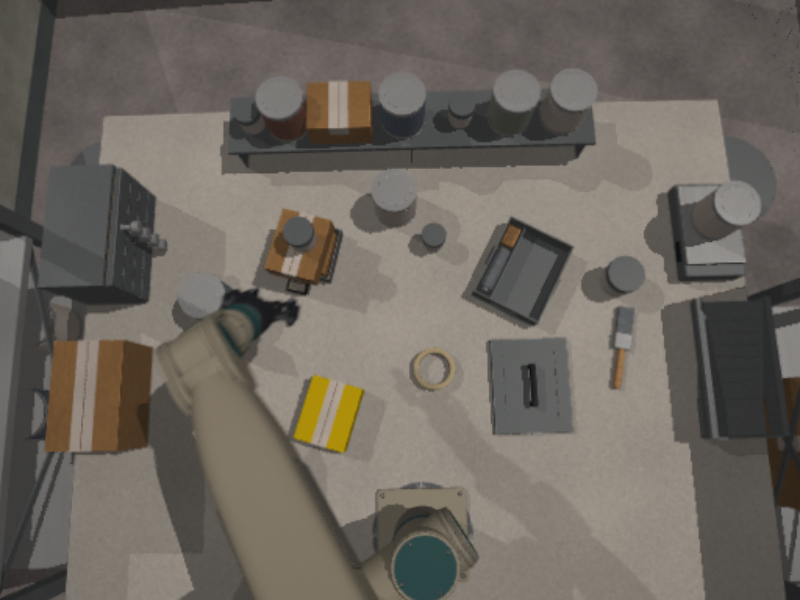

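View pics/f2.png

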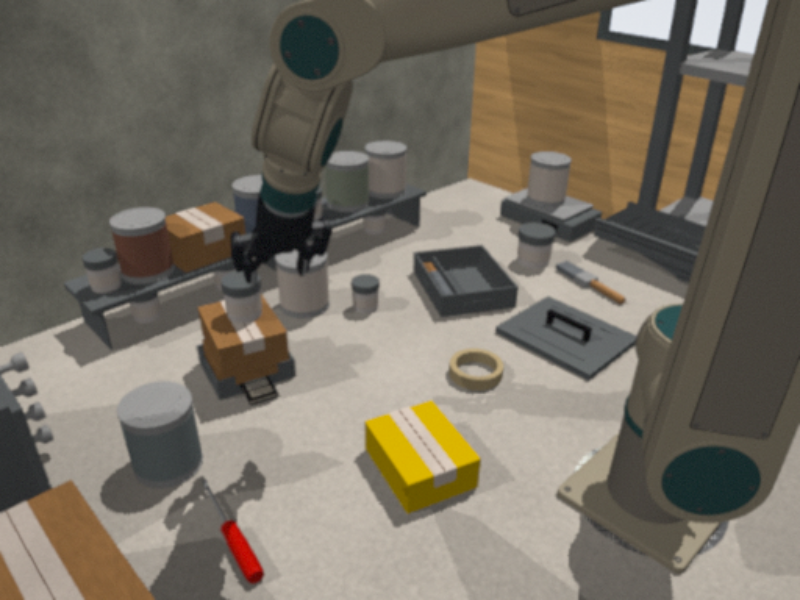

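```bash
python3 - <<'E'
from h import *
import pickle
ps=pickle.load(open("p0.pkl","rb"))
a=ps["side"]; crop(a,135,215,185,262,16,"g1.png")
a=ps["top"]; crop(a,170,160,210,195,20,"g2.png")
E
```

```text
(no output)
```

View pics/g1.png

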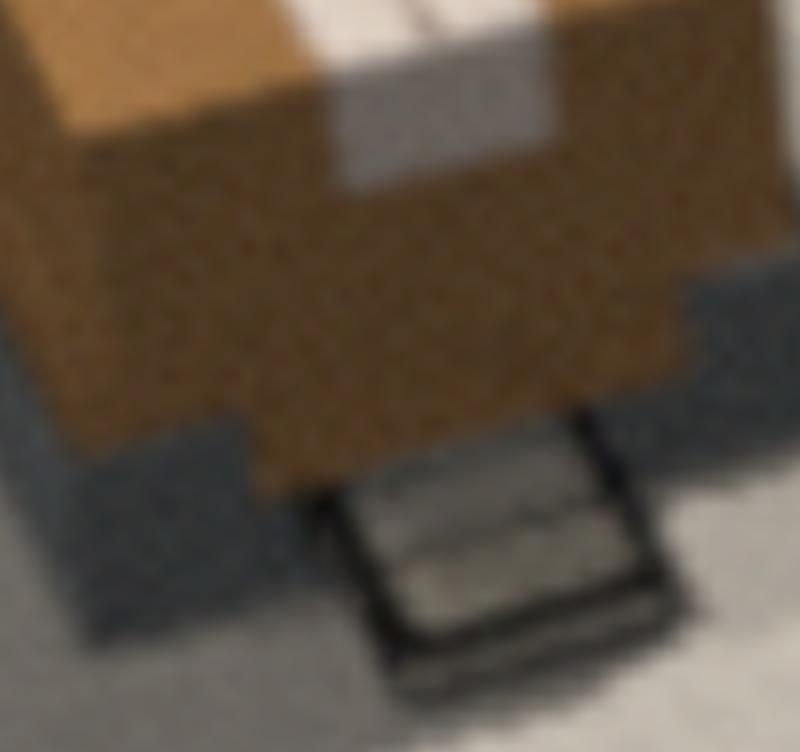

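View pics/g2.png

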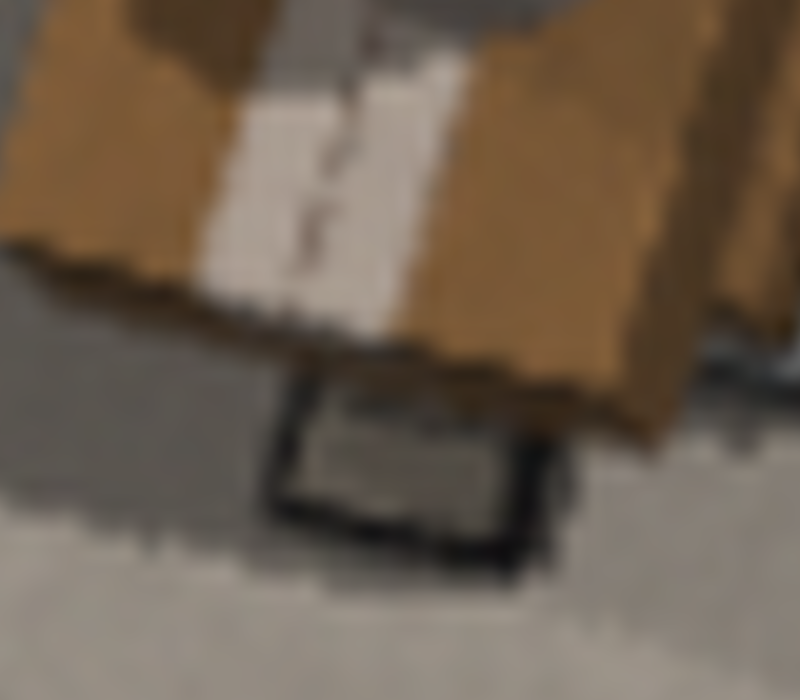

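```bash
python3 - <<'E'
from h import *
import pickle
ps=pickle.load(open("p0.pkl","rb"))
S=lambda a,b:(135+a/16-.47,215+b/16-.47)
T=lambda a,b:(170+a/20-.475,160+b/20-.475)
th=-.295; e=np.array([np.cos(th),np.sin(th)]); n=np.array([-e[1],e[0]])
for nm,c,px,z in [("cb bot R top",'top',T(655,445),.06),("cb bot L top",'top',T(35,272),.06),("cb topF R",'top',T(620,385),.12),("cb topF L",'top',T(5,240),.12),
 ("dk L top",'top',T(268,515),.015),("dk R top",'top',T(525,582),.015),
 ("cb topF L s",'side',S(70,138),.12),("cb bot L s",'side',S(82,458),.06),("cb bot R s",'side',S(795,247),.06),
 ("ca bot? L s",'side',S(265,497),.015),("ca bot R s",'side',S(690,372),.015),
 ("dk L s",'side',S(392,658),.015),("dk R s",'side',S(672,580),.015),("dk Lb s",'side',S(398,705),.003),("dk Rb s",'side',S(690,622),.003),
 ("tray L s",'side',S(92,640),.0),("tray R",'side',S(800,450),.0)]:
    X=unproj(ps[c],px,z); print(nm.ljust(12),X[:2].round(4),"e,n:",(X[:2]@e).round(4),(X[:2]@n).round(4))
E
```

```text
cb bot R top [0.5839 0.2378] e,n: 0.4895 0.3973
cb bot L top [0.6204 0.355 ] e,n: 0.4904 0.5201
cb topF R    [0.5812 0.2343] e,n: 0.488 0.3932
cb topF L    [0.6111 0.3455] e,n: 0.4843 0.5082
dk L top     [0.5824 0.32  ] e,n: 0.4642 0.4756
dk R top     [0.5679 0.2702] e,n: 0.4648 0.4236
cb topF L s  [0.6104 0.3504] e,n: 0.4822 0.5127
cb bot L s   [0.6092 0.3577] e,n: 0.4789 0.5193
cb bot R s   [0.5786 0.2358] e,n: 0.4851 0.3939
ca bot? L s  [0.6334 0.3134] e,n: 0.5149 0.484
ca bot R s   [0.6134 0.2377] e,n: 0.5178 0.4058
dk L s       [0.5811 0.3213] e,n: 0.4626 0.4763
dk R s       [0.5667 0.2742] e,n: 0.4625 0.4271
dk Lb s      [0.5831 0.3202] e,n: 0.4648 0.4759
dk Rb s      [0.5682 0.2706] e,n: 0.4649 0.4241
tray L s     [0.6368 0.3481] e,n: 0.5081 0.5182
tray R       [0.5984 0.2258] e,n: 0.5069 0.3901
```

```bash
cat >> h.py <<'E'
EV=np.array([np.cos(-.295),np.sin(-.295)]);NV=np.array([-EV[1],EV[0]])
def goto(e,n,z,rows):
    s,R=st(); P=np.r_[e*EV+n*NV,z]; d=P-s["ee_pos"]; t=R.T@d*1000
    print("now e,n",(s["ee_pos"][:2]@EV).round(4),(s["ee_pos"][:2]@NV).round(4),"world d",(d*1000).round(1),"tool total",t.round(1),"per row",(t/rows).round(2))
E
python3 -c "
from h import *
goto(.40,.45,.06,9)"
```

```text
t 19.22 pos [0.5059 0.2897 0.2815] F [-0.4 -0.6 -0.8] open 0.0683 q [ 0.571 -0.007 -0.349  0.897 -0.342  0.801]
tilt deg 27.1 lean dir deg -14.8 jaw [0.281 0.96  0.014]
now e,n 0.3998 0.4243 world d [   7.6   24.5 -221.5] tool total [ 22.7 197.7 100.6] per row [ 2.52 21.96 11.18]
```

Emit:
{"name": "move_arm", "arguments": {"deltas": "0.8 2.5 12 6 0;0.8 2.5 22 11 0;0.8 2.5 22 11 0;0.8 2.5 22 11 0;0.8 2.5 22 11 0;0.8 2.5 22 11 0;0.8 2.5 22 11 0;0.8 2.5 22 11 0;0.8 2.5 22 11 0;0.8 0 10 5 0;0.8 0 0 0 0"}}

```text
time: 20.13
ee_pos: [0.5169, 0.3075, 0.0587]
tool_rot: [-1.71, -1.279, 0.772]
force: [-0.3, 0.4, 0.0]
opening: 0.0681
```

```bash
python3 -c "
from h import *
goto(.40,.45,.0135,3)
q=viewer.grab_frame('side');p=viewer.grab_frame('top')
crop(q,90,140,220,260,6,'i1.png')
crop(p,130,120,250,240,6,'i2.png')"
```

```text
t 20.13 pos [0.5169 0.3075 0.0587] F [-0.3  0.4  0. ] open 0.0681 q [ 0.59   0.268 -0.564  0.418 -0.353  0.828]
tilt deg 27.02 lean dir deg -15.7 jaw [0.288 0.957 0.01 ]
now e,n 0.4052 0.4445 world d [ -3.4   6.8 -45.2] tool total [ 5.1 38.  25.2] per row [ 1.69 12.67  8.39]
```

View pics/i1.png

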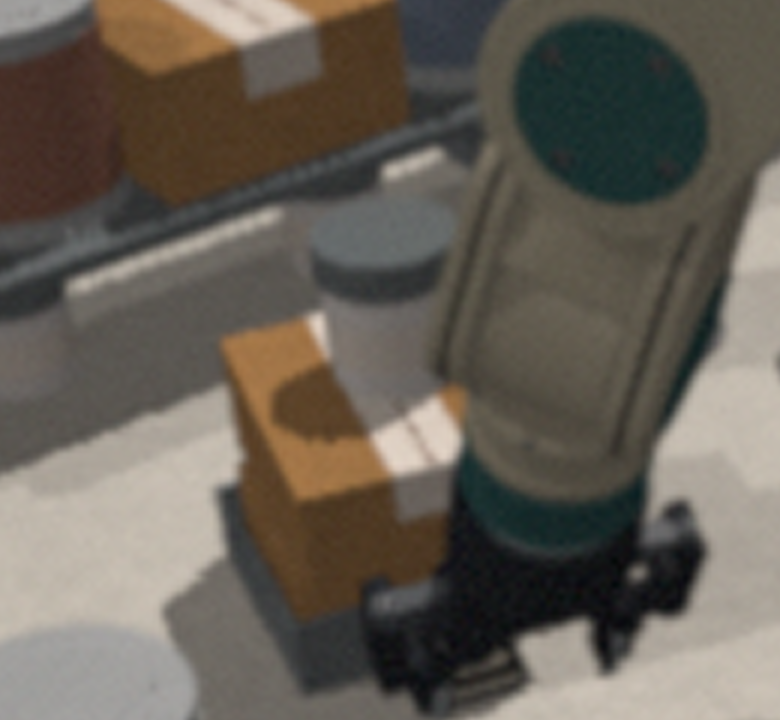

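View pics/i2.png

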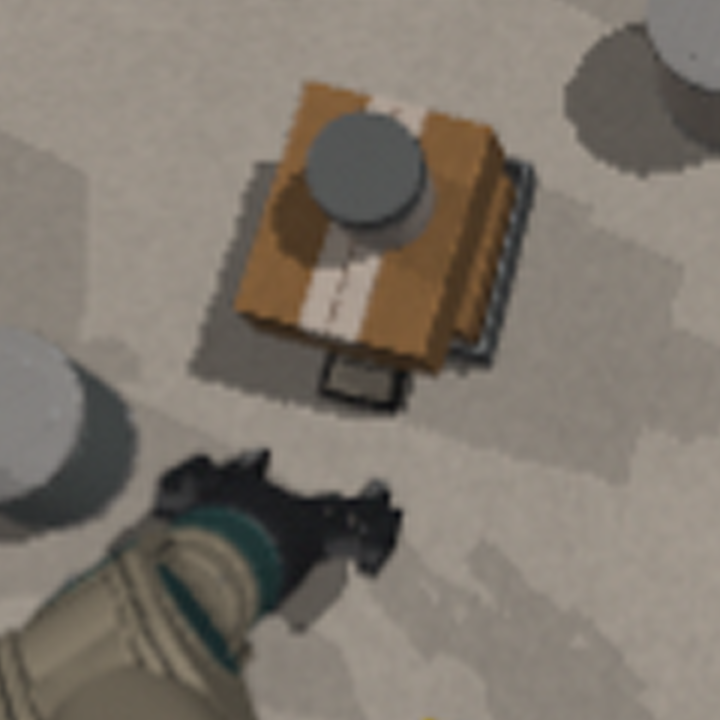

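```bash
python3 - <<'E'
from h import *
s,R=st(); a=R[:,1]; x=R[:,0]; z=R[:,2]; P=s["ee_pos"]
p=viewer.grab_frame('top'); q=viewer.grab_frame('side')
for nm,c,(u0,v0) in(("j2",p,(130,120)),("j1",q,(90,140))):
    im=cv2.resize(c['frame'][:,:,::-1].copy(),None,fx=6,fy=6,interpolation=cv2.INTER_CUBIC)
    for col,off in(((0,0,255),.034),((0,255,255),-.034)):
        for w in(.004,-.008):
            for zz in(-.011,.011):
                uv=proj(c,P+off*x+w*a+zz*z)[0]*6+2.5; cv2.circle(im,tuple(int(v) for v in uv),3,col,-1)
    # deck
    drawbox(im,c,box(*(.464*EV+.450*NV),-.295,.003,.015,0,.165,-.026,.026),(0,255,0),6)
    cv2.imwrite(f"pics/{nm}.png",im[v0*6:(v0+120)*6,u0*6:(u0+130)*6])
E
```

```text
t 20.23 pos [0.5194 0.3092 0.0623] F [ 0.1 -0.2  0.2] open 0.068 q [ 0.591  0.265 -0.561  0.418 -0.353  0.828]
tilt deg 27.29 lean dir deg -15.2 jaw [0.289 0.957 0.014]
```

View pics/j2.png

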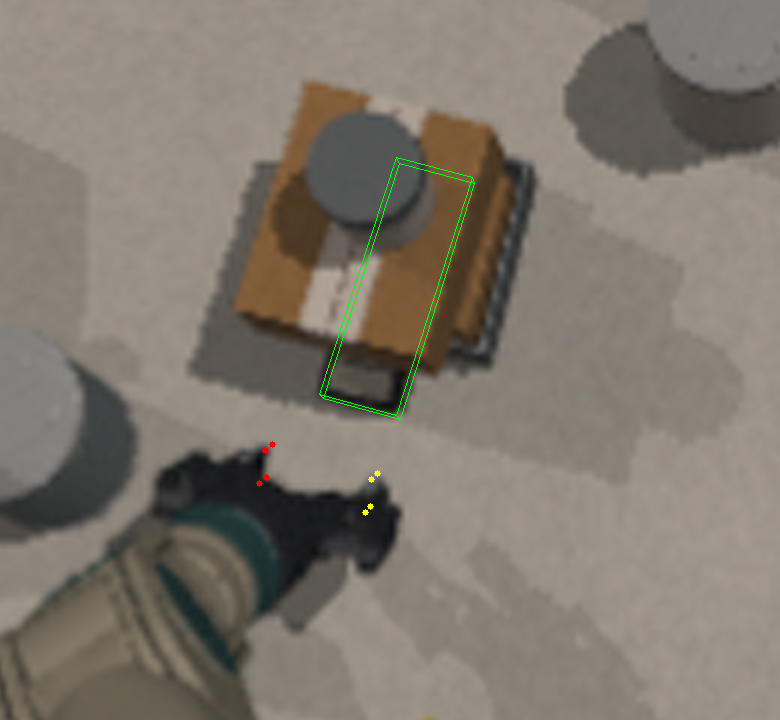

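View pics/j1.png

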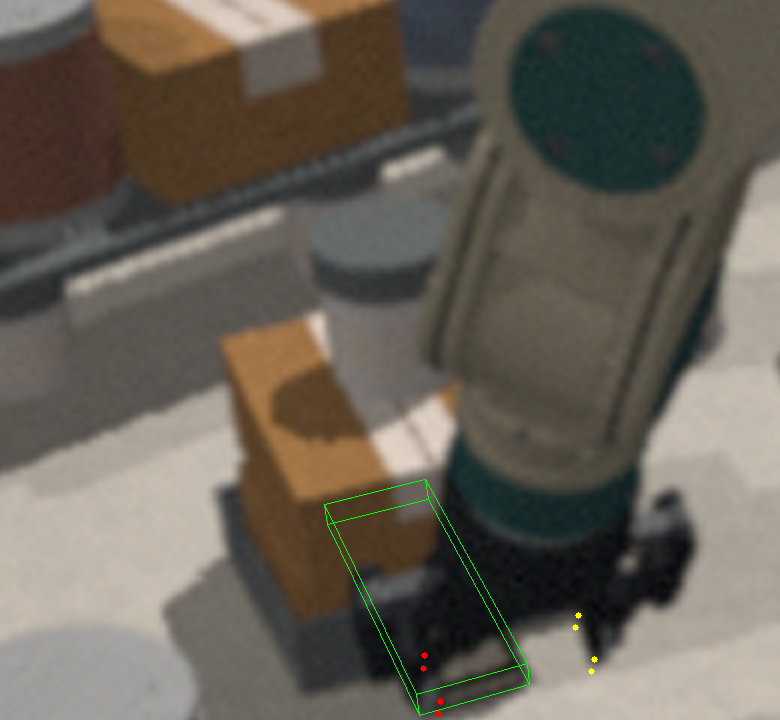

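```bash
python3 -c "
from h import *
goto(.405,.45,.016,4)"
```

```text
t 20.33 pos [0.5206 0.3102 0.0638] F [-0.2 -0.1  0.1] open 0.0685 q [ 0.591  0.264 -0.559  0.418 -0.353  0.828]
tilt deg 27.42 lean dir deg -14.9 jaw [0.288 0.957 0.017]
now e,n 0.408 0.4481 world d [ -2.3   2.6 -47.8] tool total [ 1.  41.1 24.7] per row [ 0.26 10.28  6.16]
```

Emit:
{"name": "move_arm", "arguments": {"deltas": "0.8 0 10 6 0;0.8 0 10 6 0;0.8 0 10 6 0;0.8 1 6 4 0;0.8 0 0 0 0;0.8 0 0 0 0;0.8 0 0 0 0"}}

```text
time: 20.92
ee_pos: [0.5179, 0.3128, 0.0211]
tool_rot: [-1.711, -1.286, 0.762]
force: [0.1, 0.3, 0.1]
opening: 0.0683
```

```bash
python3 -c "
from h import *
goto(.4625,.45,.0135,4)"
```

```text
t 20.92 pos [0.5179 0.3128 0.0211] F [0.1 0.3 0.1] open 0.0683 q [ 0.598  0.332 -0.588  0.324 -0.355  0.835]
tilt deg 27.39 lean dir deg -14.9 jaw [0.288 0.957 0.017]
now e,n 0.4046 0.4499 world d [ 55.5 -16.7  -7.6] tool total [ -0.2  33.4 -48. ] per row [ -0.04   8.34 -11.99]
```

Emit:
{"name": "move_arm", "arguments": {"deltas": "0.8 0 5.3 2.7 0;0.8 0 0 0 0;0.8 0 4 -8 0;0.8 0 6 -12 0;0.8 0 6 -12 0;0.8 0 4 -8 0;0.8 0 0 0 0;0.8 0 0 0 0"}}

```text
time: 21.58
ee_pos: [0.5611, 0.2991, 0.0146]
tool_rot: [-1.711, -1.283, 0.763]
force: [-0.9, 1.6, -0.6]
opening: 0.0682
```

```bash
python3 -c "
from h import *
goto(.4625,.45,.0135,4)
q=viewer.grab_frame('side');p=viewer.grab_frame('top')
crop(q,110,160,210,260,7,'k1.png')
crop(p,150,120,250,210,7,'k2.png')"
```

```text
t 21.58 pos [0.5611 0.2991 0.0146] F [-0.9  1.6 -0.6] open 0.0682 q [ 0.533  0.375 -0.542  0.307 -0.334  0.771]
tilt deg 27.32 lean dir deg -15.1 jaw [0.289 0.957 0.016]
now e,n 0.4499 0.4493 world d [12.3 -3.  -1.1] tool total [  0.7   6.8 -10.7] per row [ 0.17  1.7  -2.68]
```

View pics/k1.png

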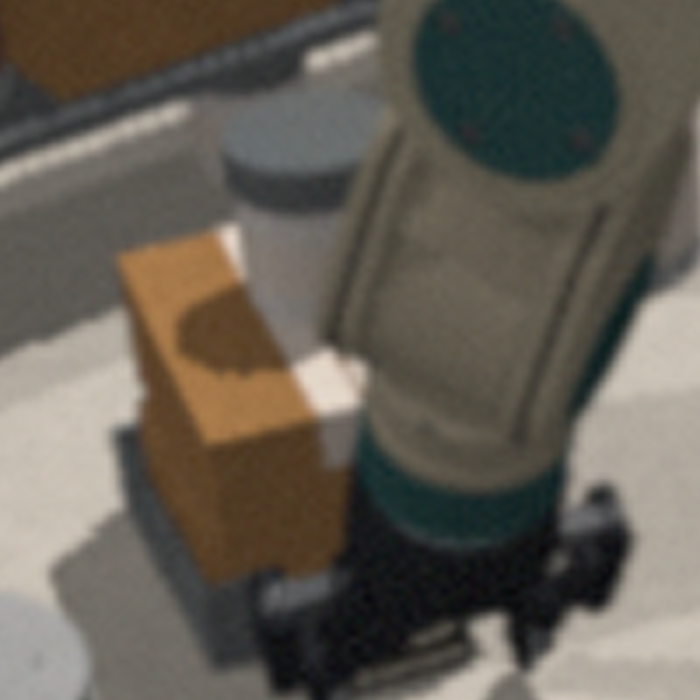

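View pics/k2.png

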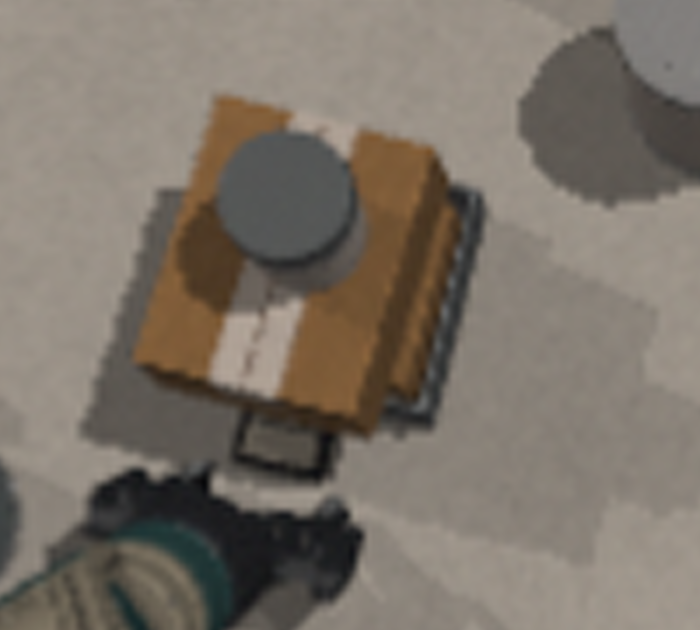

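Emit:
{"name": "move_arm", "arguments": {"deltas": "0.8 0 2 -4 0;0.8 0 2 -4 0;0.8 0 2 -3.5 0;0.8 0 0 0 0;0.8 0 0 0 0;0.8 0 0 0 0"}}

```text
time: 22.18
ee_pos: [0.5722, 0.2957, 0.0143]
tool_rot: [-1.711, -1.284, 0.765]
force: [-1.2, 0.3, 0.4]
opening: 0.0685
```

```bash
python3 -c "
from h import *
goto(.4645,.45,.0135,1)
q=viewer.grab_frame('side');p=viewer.grab_frame('top')
crop(q,110,180,210,270,7,'l1.png')
crop(p,170,140,230,200,11,'l2.png')"
```

```text
t 22.18 pos [0.5722 0.2957 0.0143] F [-1.2  0.3  0.4] open 0.0685 q [ 0.517  0.384 -0.528  0.307 -0.328  0.754]
tilt deg 27.29 lean dir deg -15.1 jaw [0.288 0.957 0.015]
now e,n 0.4615 0.4493 world d [ 3.1 -0.2 -0.8] tool total [ 0.7  2.1 -2.3] per row [ 0.72  2.07 -2.32]
```

View pics/l1.png

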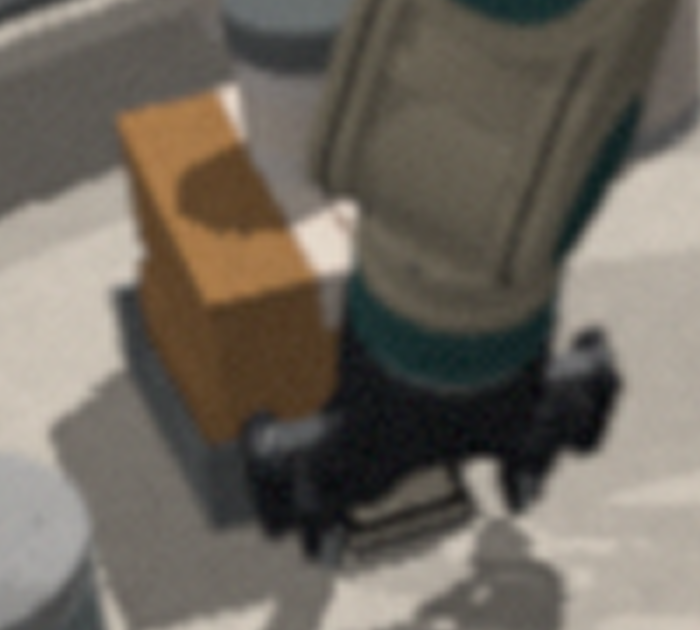

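View pics/l2.png

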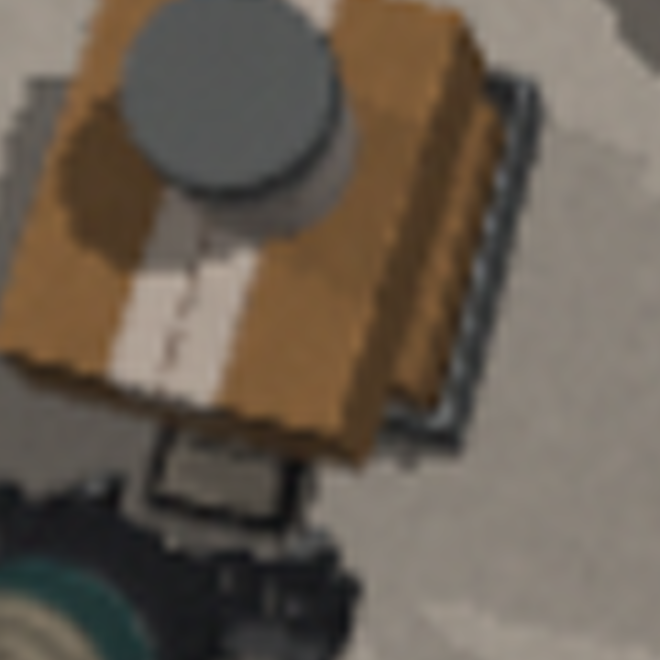

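Emit:
{"name": "move_arm", "arguments": {"deltas": "0.8 0.5 1.2 -2.6 0;0.8 0 0 0 0;0.6 0 0 0 0;0.6 0 0 0 0;0.5 0 0 0 0;0.5 0 0 0 0;0.5 0 0 0 0;0.5 0 0 0 0", "force": 50}}

```text
time: 22.95
ee_pos: [0.5754, 0.2956, 0.0151]
tool_rot: [-1.711, -1.285, 0.764]
force: [-2.1, -0.3, 6.0]
opening: 0.0494
```

```bash
python3 -c "
from h import *
goto(.4645,.45,.0135,1)"
```

```text
t 22.95 pos [0.5754 0.2956 0.0151] F [-2.1 -0.3  6. ] open 0.0494 q [ 0.514  0.386 -0.523  0.308 -0.328  0.751]
tilt deg 27.35 lean dir deg -15.0 jaw [0.288 0.957 0.016]
now e,n 0.4646 0.4501 world d [-0.2 -0.1 -1.6] tool total [-0.1  1.4  0.8] per row [-0.15  1.35  0.84]
```

Emit:
{"name": "move_arm", "arguments": {"deltas": "0.3 0 0 0 0;0.3 0 0 0 0;0.3 0 0 0 0;0.3 0 0 0 0", "force": 60}}

```text
time: 23.28
ee_pos: [0.5755, 0.2956, 0.0152]
tool_rot: [-1.711, -1.285, 0.764]
force: [-3.5, 0.2, 5.7]
opening: 0.0491
```

```bash
python3 -c "
from h import *
st()
q=viewer.grab_frame('side');p=viewer.grab_frame('top')
crop(q,110,180,210,270,7,'m1.png')
crop(p,170,140,230,200,11,'m2.png')"
```

```text
t 23.28 pos [0.5755 0.2956 0.0152] F [-3.5  0.2  5.7] open 0.0491 q [ 0.514  0.386 -0.523  0.308 -0.328  0.751]
tilt deg 27.36 lean dir deg -15.0 jaw [0.288 0.957 0.016]
```

View pics/m1.png

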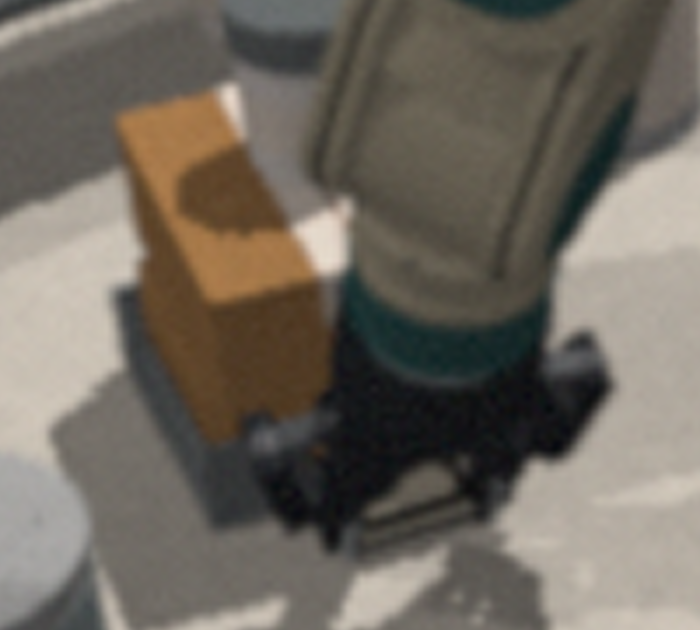

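View pics/m2.png

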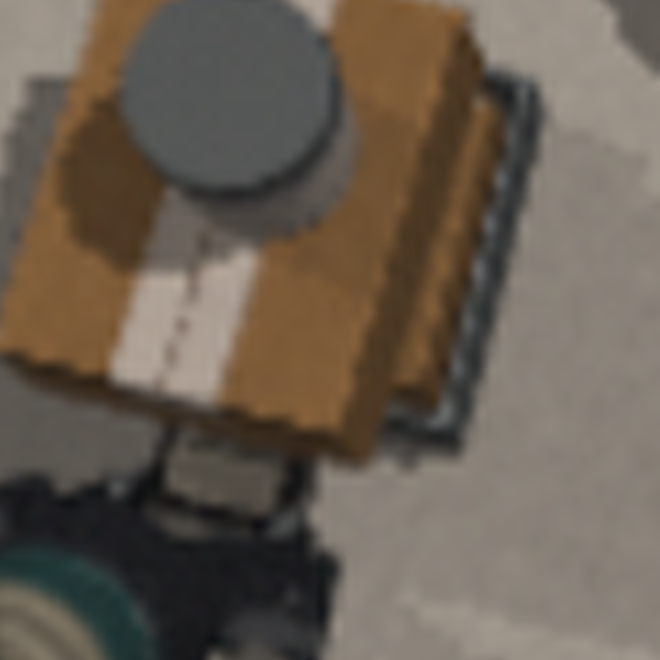

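Emit:
{"name": "move_arm", "arguments": {"deltas": "0.3 0 -1.5 1.5 0;0.3 0 -2.5 4 0;0.3 0 -2 4 0;0.3 0 0 0 0"}}

```text
time: 23.72
ee_pos: [0.5638, 0.2985, 0.0153]
tool_rot: [-1.711, -1.284, 0.765]
force: [0.5, 0.1, 1.2]
opening: 0.0485
```

```bash
python3 -c "
from h import *
goto(.4645-.01,.45,.0155,1)
q=viewer.grab_frame('side');p=viewer.grab_frame('top')
crop(q,110,160,210,270,6,'n1.png')
crop(p,160,120,230,200,8,'n2.png')"
```

```text
t 23.72 pos [0.5638 0.2985 0.0153] F [0.5 0.1 1.2] open 0.0485 q [ 0.529  0.376 -0.537  0.31  -0.333  0.766]
tilt deg 27.31 lean dir deg -15.1 jaw [0.288 0.957 0.015]
now e,n 0.4527 0.4496 world d [ 1.9 -0.1  0.2] tool total [ 0.4  0.7 -1.7] per row [ 0.44  0.67 -1.7 ]
```

View pics/n2.png

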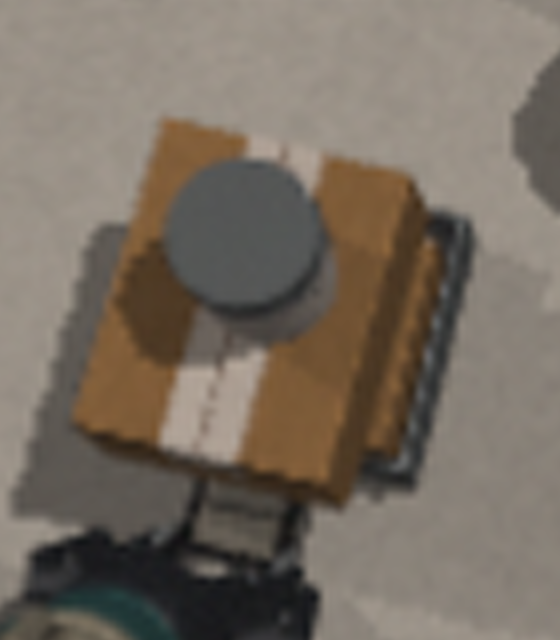

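View pics/n1.png

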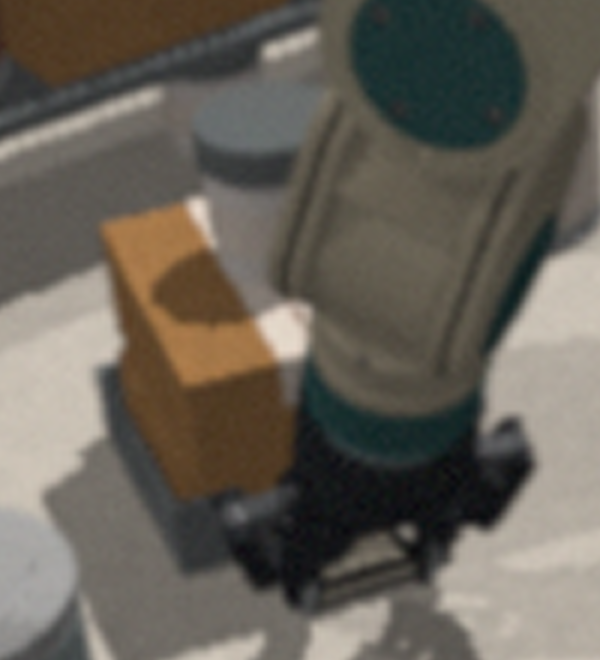

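Emit:
{"name": "move_arm", "arguments": {"deltas": "0.3 0 -3.7 7.1 0;0.3 0 -3.7 7.1 0;0.3 0 -3.7 7.1 0;0.3 0 -9.2 17.8 0;0.3 0 -16.5 32 0;0.3 0 -16.5 32 0;0.3 0 -9.2 17.8 0;0.3 0 0 0 0;0.3 0 0 0 0"}}

```text
time: 24.57
ee_pos: [0.4314, 0.3378, 0.0148]
tool_rot: [-1.708, -1.285, 0.769]
force: [0.3, 0.6, -0.6]
opening: 0.0486
```

```bash
python3 -c "
from h import *
goto(.32,.45,.0155,1)
q=viewer.grab_frame('side');p=viewer.grab_frame('top')
cv2.imwrite('pics/o1.png',cv2.resize(q['frame'][:,:,::-1],(800,600)))
crop(p,130,120,230,220,6,'o2.png')"
```

```text
t 24.57 pos [0.4314 0.3378 0.0148] F [ 0.3  0.6 -0.6] open 0.0486 q [ 0.744  0.29  -0.668  0.346 -0.397  0.982]
tilt deg 27.18 lean dir deg -15.1 jaw [0.285 0.958 0.013]
now e,n 0.3145 0.4486 world d [ 5.7 -0.2  0.7] tool total [ 1.4  1.9 -5.2] per row [ 1.39  1.87 -5.22]
```

View pics/o1.png

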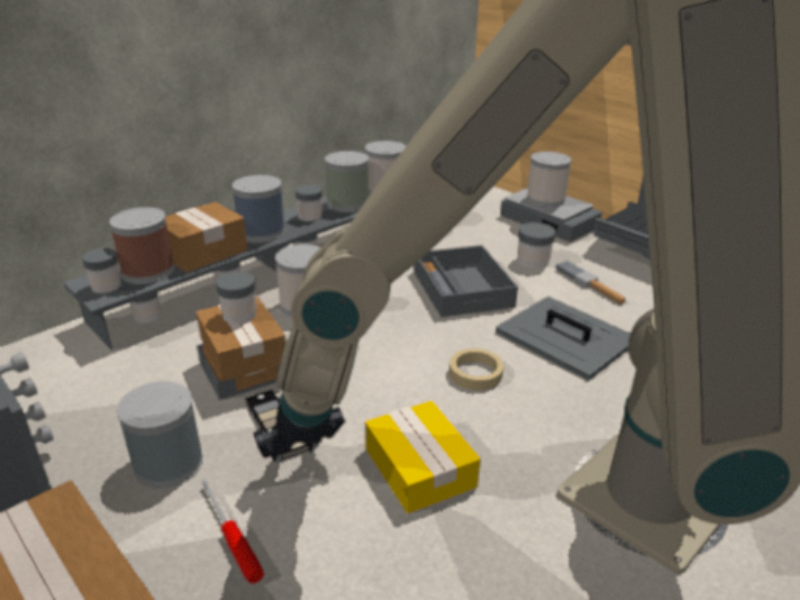

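View pics/o2.png

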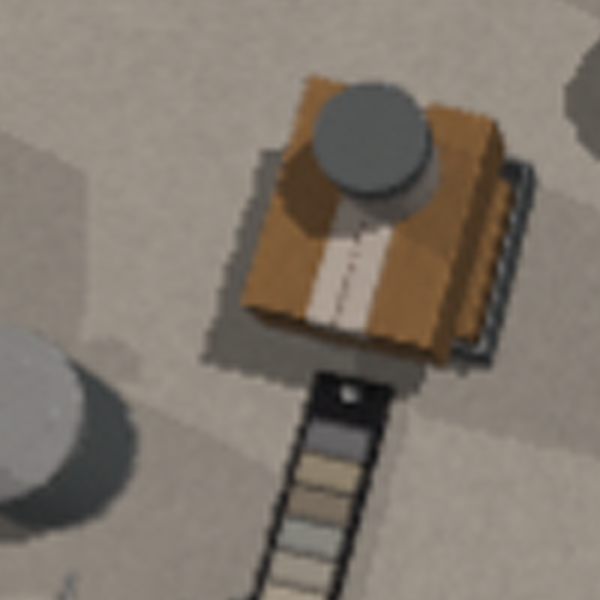

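Emit:
{"name": "move_arm", "arguments": {"deltas": "0.3 0 1.3 0.7 0;0.6 0 0 0 0;0.8 0 0 0 0;0.8 0 0 0 0;0.8 0 0 0 0;0.8 0 -1.8 -0.9 0;0.8 0 0 0 0"}}

```text
time: 25.25
ee_pos: [0.4345, 0.3379, 0.0165]
tool_rot: [-1.711, -1.284, 0.764]
force: [-0.9, -0.3, 0.0]
opening: 0.0683
```

```bash
python3 -c "
from h import *
goto(.3945,.449,.017,1)
q=viewer.grab_frame('side');p=viewer.grab_frame('top')
crop(q,120,170,240,300,6,'q1.png')
crop(p,130,120,230,250,6,'q2.png')"
```

```text
t 25.25 pos [0.4345 0.3379 0.0165] F [-0.9 -0.3  0. ] open 0.0683 q [ 0.741  0.289 -0.664  0.347 -0.398  0.982]
tilt deg 27.34 lean dir deg -15.0 jaw [0.288 0.957 0.016]
now e,n 0.3175 0.4496 world d [ 73.5 -23.    0.5] tool total [ -0.8  34.9 -68.7] per row [ -0.82  34.92 -68.65]
```

View pics/q1.png

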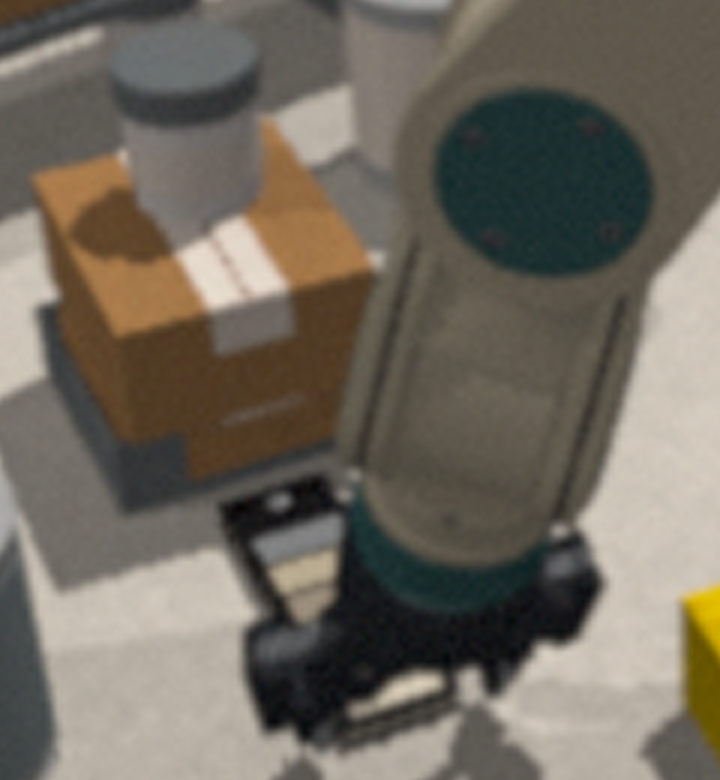

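View pics/q2.png

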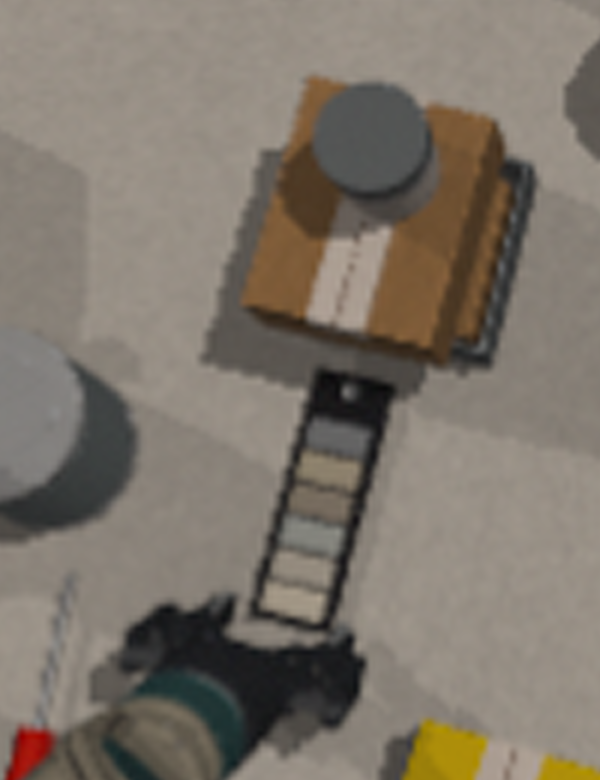

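```bash
python3 - <<'E'
from h import *
p=viewer.grab_frame('top')
T=lambda a,b:(130+a/6-.42,120+b/6-.42)
for a,b in((252,612),(328,628),(316,373),(394,387)):
    X=unproj(p,T(a,b),.012); print(X.round(4),(X[:2]@EV).round(4),(X[:2]@NV).round(4))
crop(p,165,180,200,235,12,"q3.png")
E
```

```text
[0.4433 0.3617 0.012 ] 0.319 0.475
[0.432  0.3133 0.012 ] 0.3222 0.4253
[0.5971 0.3236 0.012 ] 0.4773 0.4832
[0.5865 0.2729 0.012 ] 0.4818 0.4317
```

View pics/q3.png

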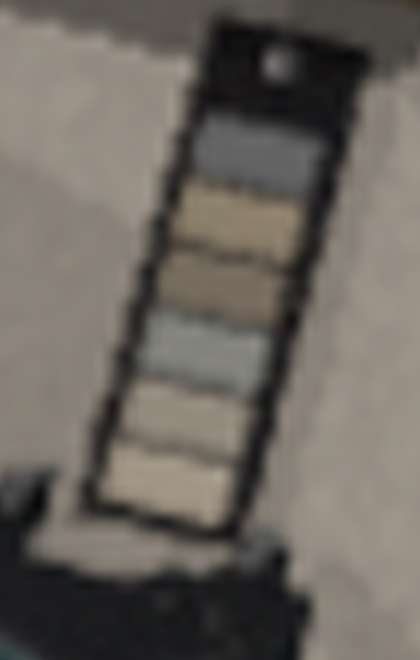

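Emit:
{"name": "move_arm", "arguments": {"deltas": "0.8 0 0 0 -2.5;0.8 0 0 0 0"}}

```text
time: 25.57
ee_pos: [0.434, 0.3378, 0.0161]
tool_rot: [-1.702, -1.314, 0.806]
force: [-0.6, -1.0, 0.0]
opening: 0.0686
```

```bash
python3 -c "
from h import *
goto(.397,.454,.0165,5)"
```

```text
t 25.57 pos [0.434  0.3378 0.0161] F [-0.6 -1.   0. ] open 0.0686 q [ 0.741  0.29  -0.664  0.346 -0.397  0.938]
tilt deg 27.31 lean dir deg -15.0 jaw [ 0.25   0.968 -0.005]
now e,n 0.3171 0.4494 world d [ 77.8 -18.9   0.4] tool total [  1.2  36.4 -71.3] per row [  0.24   7.28 -14.26]
```

Emit:
{"name": "move_arm", "arguments": {"deltas": "0.8 0.2 4 -7 0;0.8 0.2 7 -14 0;0.8 0.2 8 -15.5 0;0.8 0.3 8 -15.5 0;0.8 0.3 6 -12 0;0.8 0 3.4 -7.3 0;0.8 0 0 0 0;0.8 0 0 0 0"}}

```text
time: 26.23
ee_pos: [0.5119, 0.3186, 0.0163]
tool_rot: [-1.702, -1.312, 0.806]
force: [0.3, -0.2, -0.2]
opening: 0.0682
```

```bash
python3 -c "
from h import *
goto(.397,.454,.0145,1)
q=viewer.grab_frame('side');p=viewer.grab_frame('top')
crop(q,120,170,240,280,6,'r1.png')
crop(p,150,140,230,240,7,'r2.png')"
```

```text
t 26.23 pos [0.5119 0.3186 0.0163] F [ 0.3 -0.2 -0.2] open 0.0682 q [ 0.614  0.34  -0.589  0.323 -0.36   0.808]
tilt deg 27.27 lean dir deg -15.1 jaw [ 0.252  0.968 -0.005]
now e,n 0.3972 0.4537 world d [-0.1  0.4 -1.8] tool total [0.4 1.5 1. ] per row [0.36 1.51 0.96]
```

View pics/r1.png

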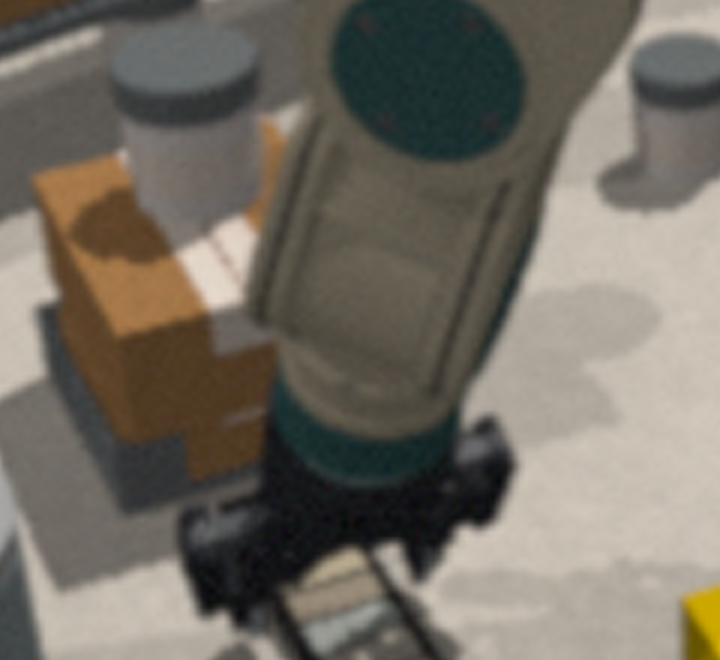

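View pics/r2.png

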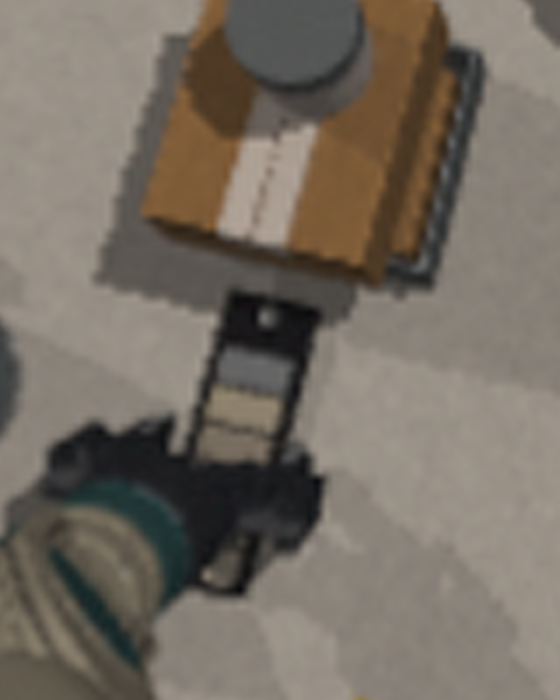

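Emit:
{"name": "move_arm", "arguments": {"deltas": "0.8 0 1 0.5 0;0.65 0 0 0 0;0.6 0 0 0 0;0.5 0 0 0 0;0.4 0 0 0 0;0.3 0 0 0 0;0.3 0 0 0 0;0.3 0 0 0 0;0.3 0 0 0 0", "force": 70}}

```text
time: 27.08
ee_pos: [0.512, 0.3191, 0.0157]
tool_rot: [-1.702, -1.314, 0.805]
force: [-3.0, 0.6, 5.3]
opening: 0.0494
```

Emit:
{"name": "move_arm", "arguments": {"deltas": "0.3 0 -4 -2 0;0.3 0 -9 -4.6 0;0.3 0 -9 -4.6 0;0.3 0 -9 -4.6 0;0.3 0 0 0 0;0.3 0 0 0 0"}}

```text
time: 27.58
ee_pos: [0.5128, 0.3198, 0.0517]
tool_rot: [-1.702, -1.316, 0.802]
force: [-0.0, 0.6, -2.1]
opening: 0.0493
```

```bash
python3 -c "
from h import *
st()
q=viewer.grab_frame('side');p=viewer.grab_frame('top')
crop(q,120,150,240,270,6,'u1.png')
crop(p,140,140,230,240,7,'u2.png')"
```

```text
t 27.58 pos [0.5128 0.3198 0.0517] F [-0.   0.6 -2.1] open 0.0493 q [ 0.614  0.284 -0.566  0.4   -0.36   0.808]
tilt deg 27.41 lean dir deg -14.8 jaw [ 0.251  0.968 -0.002]
```

View pics/u1.png

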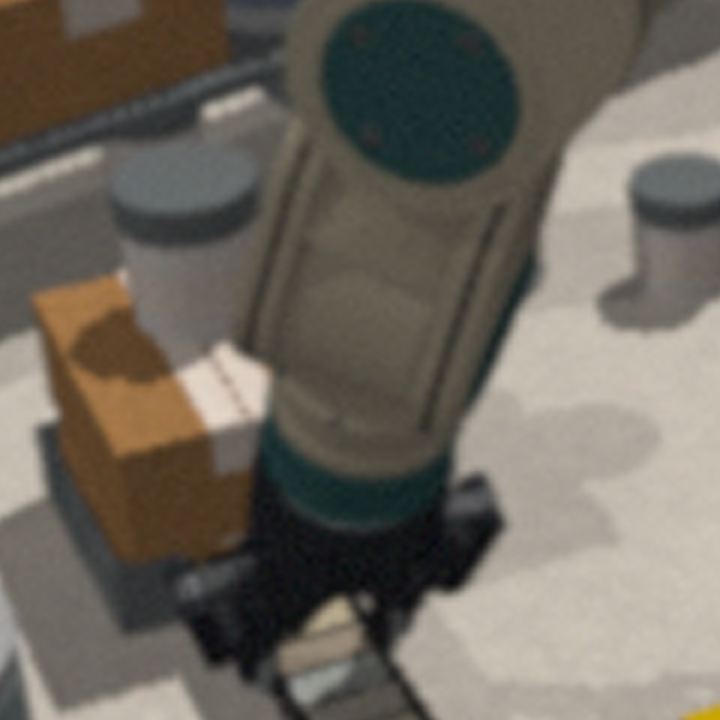

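View pics/u2.png

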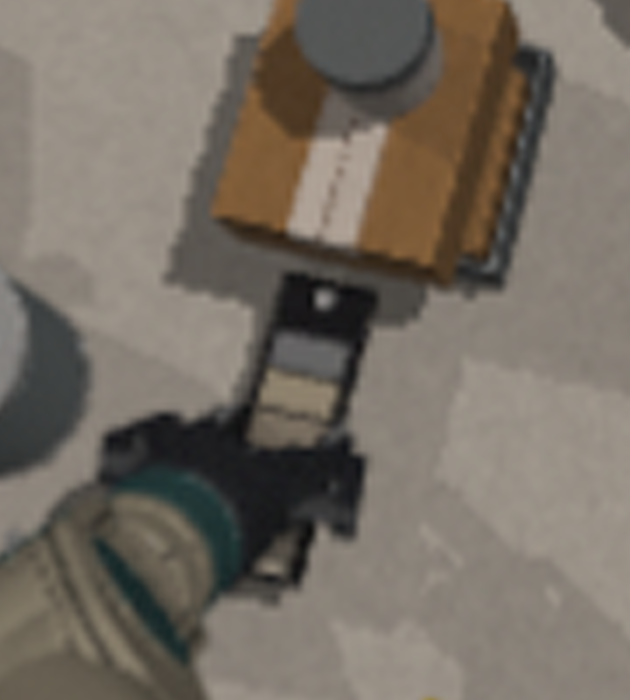

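```bash
python3 - <<'E'
from h import *
import pickle
ps=pickle.load(open("p1.pkl","rb"))
crop(ps["top"],295,130,375,215,8,"v1.png"); crop(ps["side"],255,145,340,210,9,"v2.png")
E
```

```text
(no output)
```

View pics/v1.png

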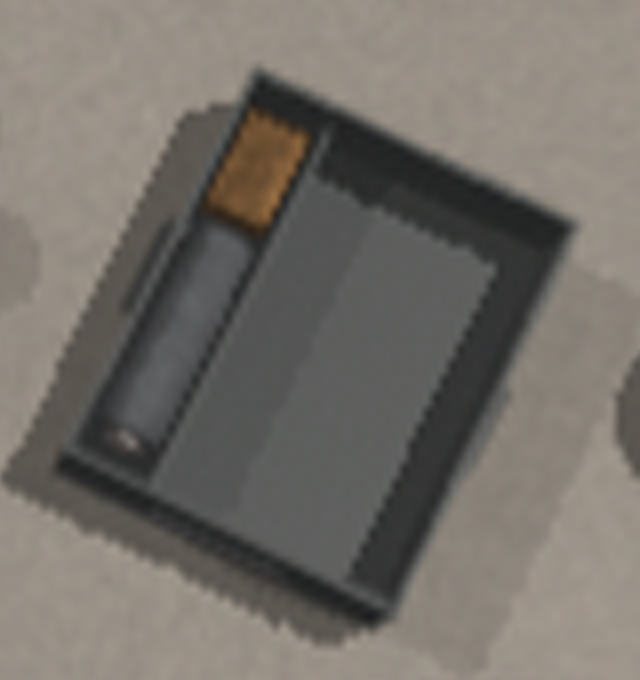

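View pics/v2.png

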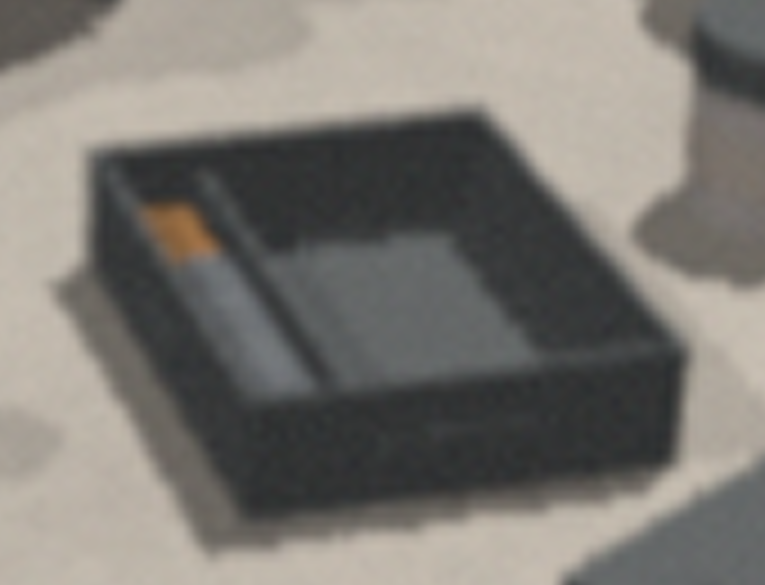

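Emit:
{"name": "move_arm", "arguments": {"deltas": "0.3 0 -20 0 0;0.3 0 -30 0 0;0.3 0 -30 0 0;0.3 0 -30 0 0;0.3 0 -20 0 0;0.3 0 0 0 0"}}

```text
time: 28.18
ee_pos: [0.455, 0.3368, 0.1699]
tool_rot: [-1.701, -1.32, 0.799]
force: [0.2, -0.1, -1.4]
opening: 0.0489
```

```bash
python3 - <<'E'
from h import *
import pickle
ps=pickle.load(open("p1.pkl","rb"))
T=lambda a,b:(295+a/8-.44,130+b/8-.44)
S=lambda a,b:(255+a/9-.44,145+b/9-.44)
ld=lambda v:box(v[0],v[1],v[2],.0,.052,-.106,.106,-.086,.086)
obs=[("top",6,T(257,70)),("top",5,T(578,224)),("top",4,T(390,612)),("top",7,T(65,455)),
("side",6,S(95,150)),("side",5,S(485,108)),("side",4,S(688,348)),("side",7,S(245,403))]
for cams in (("top",),("side",),("top","side")):
    ob=[o for o in obs if o[0] in cams]
    f=lambda v:np.concatenate([(proj(ps[n],ld(v)[i])[0]-uv) for n,i,uv in ob])
    s=least_squares(f,[.6,-.25,-.45]); v=s.x; print(cams,v.round(4),f(v).round(1).tolist())
st()
E
```

```text
('top',) [ 0.6111 -0.2608 -0.4999] [-0.4, -0.4, 0.4, 0.0, 0.6, 0.7, -0.6, -0.4]
('side',) [ 0.6082 -0.2628 -0.5153] [-0.5, -0.4, 0.3, -0.1, 0.0, 0.3, 0.2, -0.0]
('top', 'side') [ 0.6096 -0.2619 -0.5064] [0.1, -0.0, 0.8, 0.6, 0.7, 1.1, -0.4, -0.2, -1.2, -0.3, -0.5, -0.2, -0.3, 0.1, 0.0, -0.0]
t 28.18 pos [0.455  0.3368 0.1699] F [ 0.2 -0.1 -1.4] open 0.0489 q [ 0.711  0.083 -0.505  0.693 -0.389  0.905]
tilt deg 27.53 lean dir deg -14.3 jaw [0.249 0.968 0.001]
```

```bash
python3 -c "
from h import *
s,R=st(); wd(np.array([.6033,-.2733,.19])-s['ee_pos'],18)"
```

```text
t 28.18 pos [0.455  0.3368 0.1699] F [ 0.2 -0.1 -1.4] open 0.0489 q [ 0.711  0.083 -0.505  0.693 -0.389  0.905]
tilt deg 27.53 lean dir deg -14.3 jaw [0.249 0.968 0.001]
t 28.18 pos [0.455  0.3368 0.1699] F [ 0.2 -0.1 -1.4] open 0.0489 q [ 0.711  0.083 -0.505  0.693 -0.389  0.905]
tilt deg 27.53 lean dir deg -14.3 jaw [0.249 0.968 0.001]
total [-553.8  118.3 -271.7] per row [-30.77   6.57 -15.1 ]
```

Emit:
{"name": "move_arm", "arguments": {"deltas": "0.3 -14 2 -7 0;0.3 -24 4 -12 0;0.3 -28 6 -14 0;0.3 -28 6 -14 0;0.3 -28 6 -14 0;0.3 -28 6 -14 0;0.3 -28 6 -14 0;0.3 -28 6 -14 0;0.3 -28 6 -14 0;0.3 -28 6 -14 0;0.3 -28 6 -14 0;0.3 -28 6 -14 0"}}

```text
time: 29.18
ee_pos: [0.5394, -0.0181, 0.1795]
tool_rot: [-1.701, -1.311, 0.808]
force: [-0.7, 0.6, -1.8]
opening: 0.0489
```

```bash
python3 -c "
from h import *
s,R=st(); wd(np.array([.6033,-.2733,.19])-s['ee_pos'],9)"
```

```text
t 29.18 pos [ 0.5394 -0.0181  0.1795] F [-0.7  0.6 -1.8] open 0.0489 q [-0.119 -0.098 -0.675  0.524 -0.067  0.118]
tilt deg 27.15 lean dir deg -15.2 jaw [ 0.251  0.968 -0.006]
t 29.18 pos [ 0.5394 -0.0181  0.1795] F [-0.7  0.6 -1.8] open 0.0489 q [-0.119 -0.098 -0.675  0.524 -0.067  0.118]
tilt deg 27.15 lean dir deg -15.2 jaw [ 0.251  0.968 -0.006]
total [-231.    49.3 -116.4] per row [-25.66   5.47 -12.93]
```

Emit:
{"name": "move_arm", "arguments": {"deltas": "0.3 -26 5.5 -13 0;0.3 -26 5.5 -13 0;0.3 -26 5.5 -13 0;0.3 -26 5.5 -13 0;0.3 -26 5.5 -13 0;0.3 -26 5.5 -13 0;0.3 -22 4.5 -11 0;0.3 -16 3 -8 0;0.3 0 0 0 3;0.3 0 0 0 4;0.3 0 0 0 3;0.3 0 0 0 0"}}

```text
time: 30.18
ee_pos: [0.592, -0.2305, 0.1882]
tool_rot: [-1.729, -1.191, 0.642]
force: [-0.6, 0.3, -1.6]
opening: 0.0491
```

```bash
python3 -c "
from h import *
s,R=st(); wd(np.array([.6033,-.2733,.09])-s['ee_pos'],9)
q=viewer.grab_frame('side');p=viewer.grab_frame('top')
crop(q,250,110,350,210,7,'w1.png')
crop(p,285,120,385,220,7,'w2.png')"
```

```text
t 30.18 pos [ 0.592  -0.2305  0.1882] F [-0.6  0.3 -1.6] open 0.0491 q [-0.526  0.066 -0.493  0.554  0.118 -0.069]
tilt deg 27.08 lean dir deg -15.1 jaw [0.398 0.914 0.075]
t 30.18 pos [ 0.592  -0.2305  0.1882] F [-0.6  0.3 -1.6] open 0.0491 q [-0.526  0.066 -0.493  0.554  0.118 -0.069]
tilt deg 27.08 lean dir deg -15.1 jaw [0.398 0.914 0.075]
total [-42.   97.5  18.4] per row [-4.66 10.84  2.05]
```

View pics/w1.png

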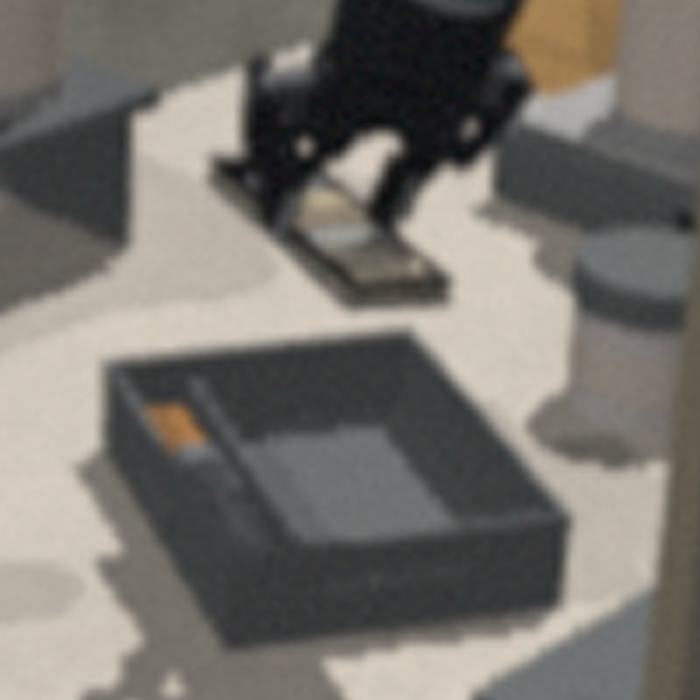

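View pics/w2.png

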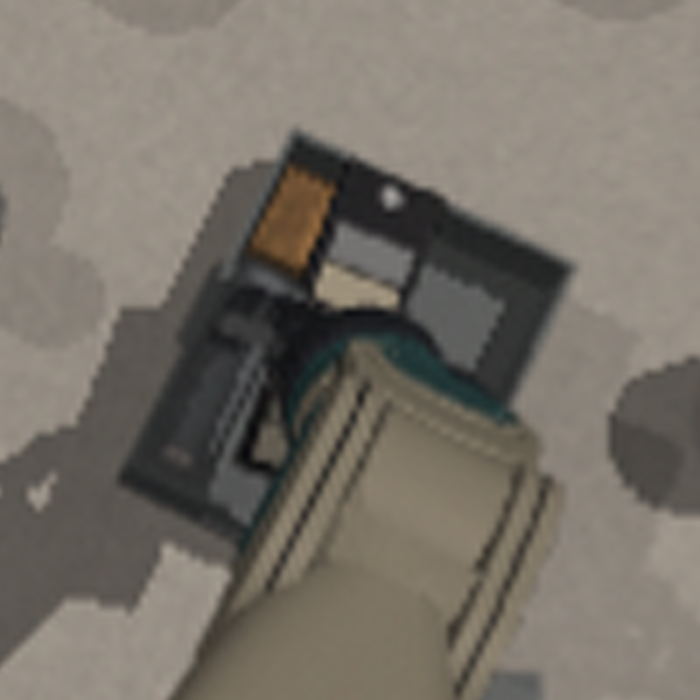

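Emit:
{"name": "move_arm", "arguments": {"deltas": "0.3 -14 0 0 0;0.3 -14 0 0 0;0.3 -14 15 3 0;0.3 0 25 5 0;0.3 0 25 5 0;0.3 0 20 4 0;0.3 0 0 0 0;0.3 0 0 0 0"}}

```text
time: 30.95
ee_pos: [0.5992, -0.2713, 0.1023]
tool_rot: [-1.727, -1.193, 0.644]
force: [-0.6, -0.1, -1.6]
opening: 0.049
```

```bash
cat > ov.py <<'E'
from h import *
import sys
s,R=st(); wd(np.array([.6033,-.2733,float(sys.argv[1])])-s['ee_pos'],1)
q=viewer.grab_frame('side');p=viewer.grab_frame('top')
# deck model: in grip; z axis approx
x=R[:,0]; f=np.cross(x,[0,0,1]); f/=np.linalg.norm(f); 
if f@np.r_[EV,0]<0: f=-f
u=np.cross(f,x); 
if u[2]<0: u=-u
c=s['ee_pos']+.003*f-.0157*u
D=np.array([c+a*f+b*x+h*u for h in(0,.012) for a,b in((-.0825,-.026),(.0825,-.026),(.0825,.026),(-.0825,.026))])
inner=box(.6096,-.2619,-.506,.004,.052,-.102,.102,-.082,.038)
B=[(D,(0,0,255)),(inner,(0,255,0))]
crop(q,250,110,350,210,7,sys.argv[2]+'a.png',B); crop(p,285,120,385,220,7,sys.argv[2]+'b.png',B)
bx=np.array([.8747,-.4847]);by=np.array([.4847,.8747])
d=D[:4,:2]-[.6096,-.2619]; print("deck corners in box",(np.c_[d@bx,d@by]*1000).round(0).tolist(), D[:4,2].round(4))
E
python3 ov.py .026 x
```

```text
t 30.95 pos [ 0.5992 -0.2713  0.1023] F [-0.6 -0.1 -1.6] open 0.049 q [-0.586  0.21  -0.536  0.374  0.146 -0.126]
tilt deg 27.06 lean dir deg -14.9 jaw [0.396 0.915 0.075]
t 30.95 pos [ 0.5992 -0.2713  0.1023] F [-0.6 -0.1 -1.6] open 0.049 q [-0.586  0.21  -0.536  0.374  0.146 -0.126]
tilt deg 27.06 lean dir deg -14.9 jaw [0.396 0.915 0.075]
total [-6.  70.  30.2] per row [-5.98 69.95 30.18]
deck corners in box [[-81.0, -46.0], [83.0, -30.0], [78.0, 22.0], [-86.0, 6.0]] [0.0847 0.0847 0.0886 0.0886]
```

View pics/xa.png

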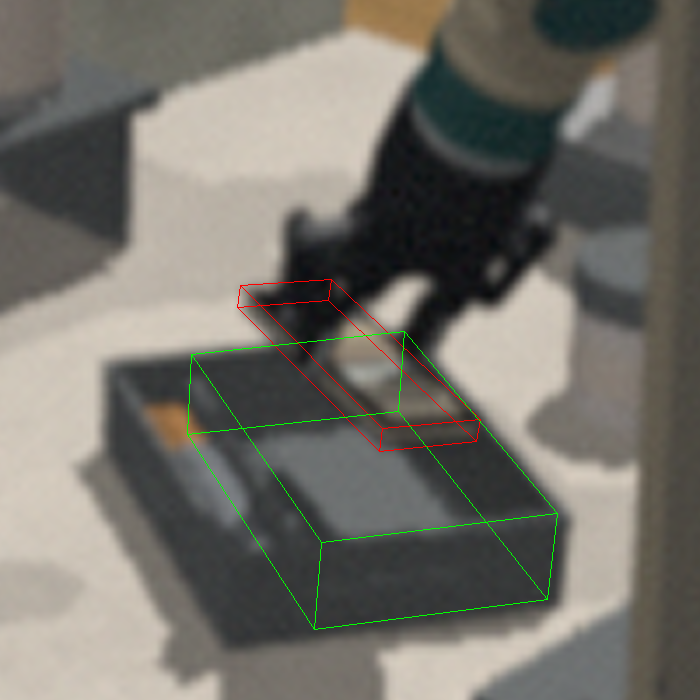

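View pics/xb.png

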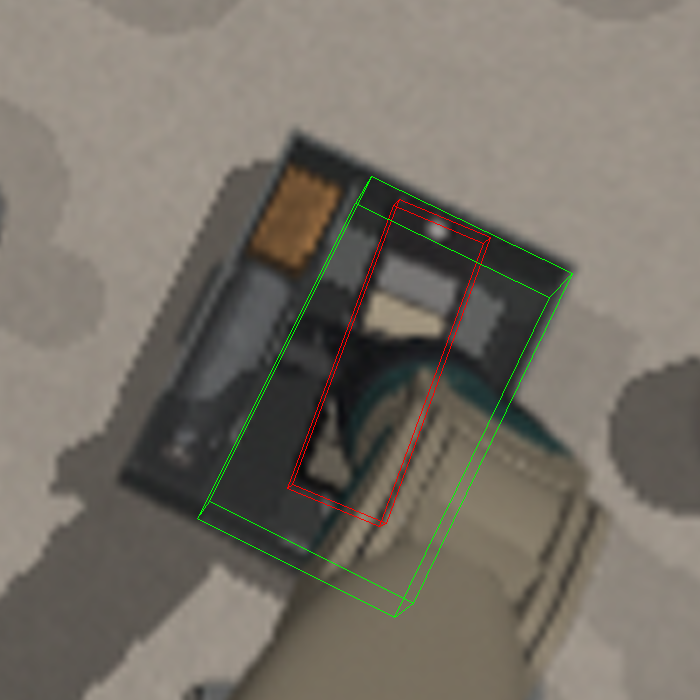

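Emit:
{"name": "move_arm", "arguments": {"deltas": "0.3 -1 10 4 0;0.3 -1 14 6 0;0.3 -1 14 6 0;0.3 -1 9 4 0;0.3 0 0 0 0;0.3 0 0 0 0"}}

```text
time: 31.55
ee_pos: [0.6035, -0.2736, 0.0531]
tool_rot: [-1.731, -1.194, 0.642]
force: [0.2, -0.1, -2.2]
opening: 0.0489
```

```bash
python3 ov.py .026 y
```

```text
t 31.55 pos [ 0.6035 -0.2736  0.0531] F [ 0.2 -0.1 -2.2] open 0.0489 q [-0.585  0.289 -0.569  0.258  0.146 -0.125]
tilt deg 27.27 lean dir deg -15.0 jaw [0.396 0.915 0.075]
t 31.55 pos [ 0.6035 -0.2736  0.0531] F [ 0.2 -0.1 -2.2] open 0.0489 q [-0.585  0.289 -0.569  0.258  0.146 -0.125]
tilt deg 27.27 lean dir deg -15.0 jaw [0.396 0.915 0.075]
total [-1.8 24.  12.5] per row [-1.8  23.96 12.55]
deck corners in box [[-76.0, -46.0], [88.0, -30.0], [83.0, 22.0], [-81.0, 6.0]] [0.0355 0.0355 0.0394 0.0394]
```

View pics/ya.png

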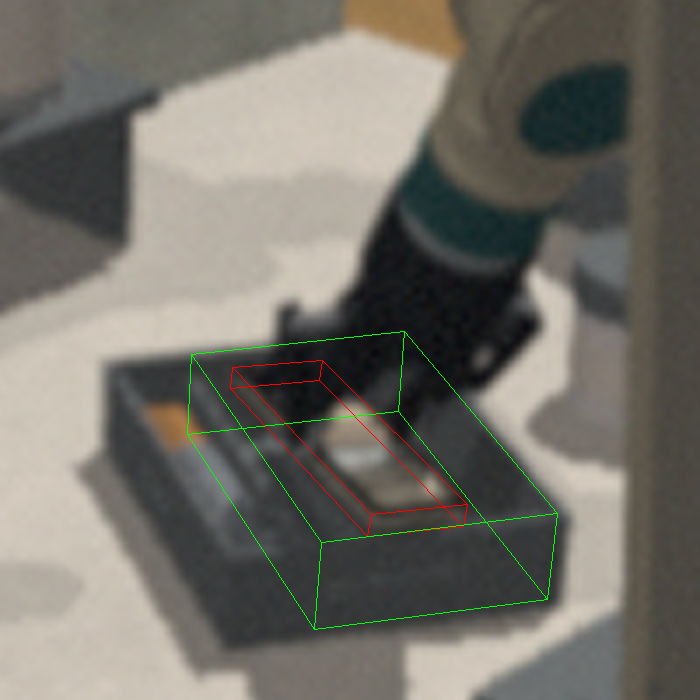

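View pics/yb.png

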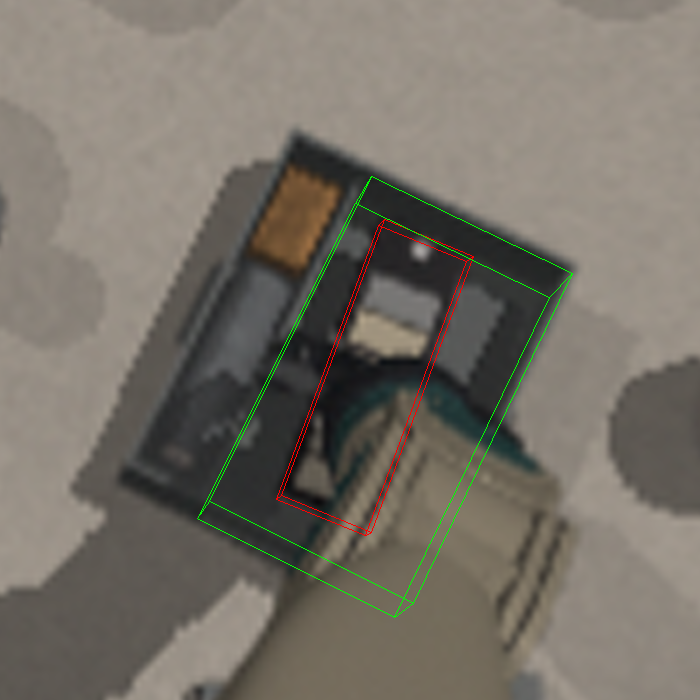

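Emit:
{"name": "move_arm", "arguments": {"deltas": "0.3 -0.5 6 6 0;0.3 -0.5 6 5 0;0.3 0 5 3.5 0;0.3 0 0 0 0;0.3 0 0 0 0"}}

```text
time: 32.07
ee_pos: [0.5983, -0.2705, 0.0304]
tool_rot: [-1.729, -1.193, 0.642]
force: [1.1, -0.3, -1.2]
opening: 0.0491
```

```bash
python3 ov.py .026 z
```

```text
t 32.07 pos [ 0.5983 -0.2705  0.0304] F [ 1.1 -0.3 -1.2] open 0.0491 q [-0.586  0.317 -0.596  0.205  0.146 -0.125]
tilt deg 27.19 lean dir deg -15.0 jaw [0.396 0.915 0.075]
t 32.07 pos [ 0.5983 -0.2705  0.0304] F [ 1.1 -0.3 -1.2] open 0.0491 q [-0.586  0.317 -0.596  0.205  0.146 -0.125]
tilt deg 27.19 lean dir deg -15.0 jaw [0.396 0.915 0.075]
total [-0.9  6.5 -3.1] per row [-0.91  6.46 -3.09]
deck corners in box [[-82.0, -45.0], [82.0, -29.0], [77.0, 22.0], [-87.0, 6.0]] [0.0128 0.0128 0.0167 0.0167]
```

View pics/za.png

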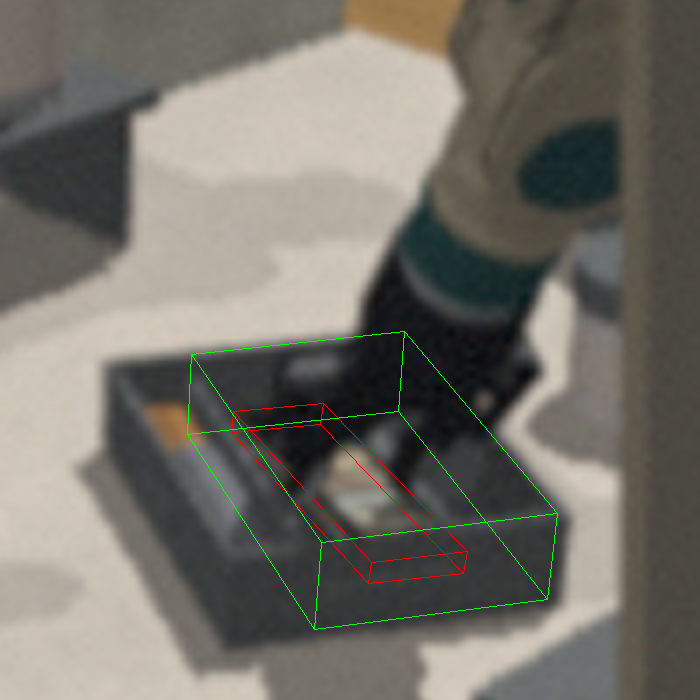

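Emit:
{"name": "move_arm", "arguments": {"deltas": "0.3 0 2 1 0;0.3 0 2 1 0;0.3 0 0 0 0;0.3 0 0 0 0"}}

```text
time: 32.5
ee_pos: [0.5993, -0.2708, 0.027]
tool_rot: [-1.731, -1.194, 0.642]
force: [0.4, 0.8, -2.6]
opening: 0.049
```

Emit:
{"name": "move_arm", "arguments": {"deltas": "0.3 0 2 1 0;0.3 0 1 0.5 0;0.3 0 0 0 0;0.3 0 0 0 0"}}

```text
time: 32.83
ee_pos: [0.5994, -0.2706, 0.0236]
tool_rot: [-1.731, -1.194, 0.641]
force: [-0.3, -0.2, -0.9]
opening: 0.0487
```

Emit:
{"name": "move_arm", "arguments": {"deltas": "0.62 0 0 0 0;0.66 0 0 0 0;0.68 0 0 0 0;0.68 0 0 0 0;0.68 0 0 0 0"}}

```text
time: 33.25
ee_pos: [0.5999, -0.2708, 0.0243]
tool_rot: [-1.732, -1.195, 0.641]
force: [-0.6, -0.5, -0.4]
opening: 0.0579
```

```bash
python3 ov.py .15 aa
```

```text
t 33.25 pos [ 0.5999 -0.2708  0.0243] F [-0.6 -0.5 -0.4] open 0.0579 q [-0.585  0.329 -0.599  0.187  0.146 -0.124]
tilt deg 27.35 lean dir deg -15.1 jaw [0.396 0.915 0.075]
t 33.25 pos [ 0.5999 -0.2708  0.0243] F [-0.6 -0.5 -0.4] open 0.0579 q [-0.585  0.329 -0.599  0.187  0.146 -0.124]
tilt deg 27.35 lean dir deg -15.1 jaw [0.396 0.915 0.075]
total [   8.5 -109.9  -60.7] per row [   8.5  -109.86  -60.72]
deck corners in box [[-81.0, -45.0], [83.0, -29.0], [78.0, 23.0], [-86.0, 7.0]] [0.0067 0.0067 0.0105 0.0105]
```

View pics/aaa.png

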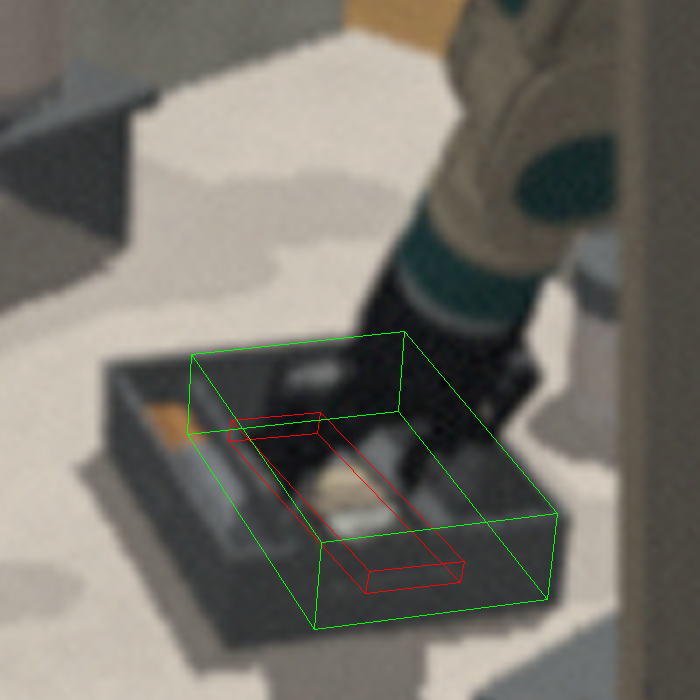

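View pics/aab.png

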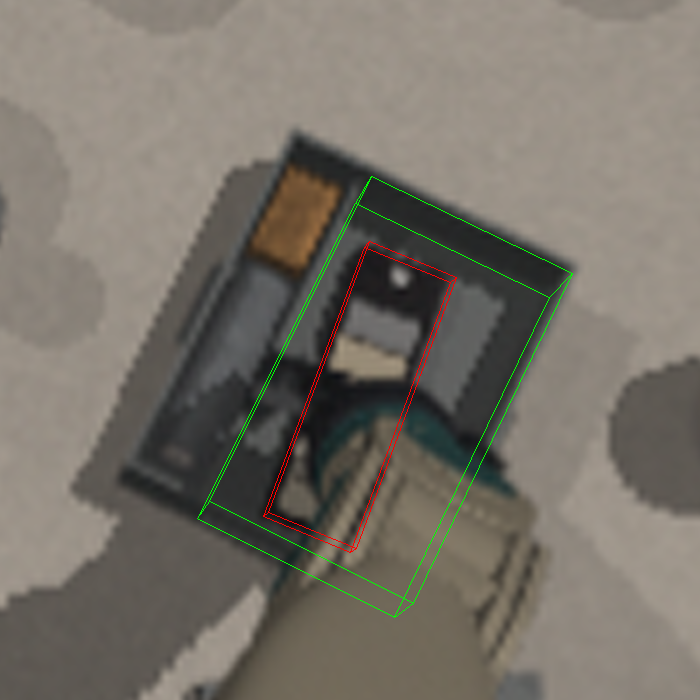

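Emit:
{"name": "move_arm", "arguments": {"deltas": "0.68 0 -4 0 0;0.68 0 -10 0 0;0.68 0 -20 0 0;0.68 0 -30 0 0;0.68 0 -30 0 0;0.68 0 -30 0 0;0.68 0 -30 0 0;0.68 0 -20 0 0;0.68 0 0 0 0"}}

```text
time: 34.1
ee_pos: [0.5234, -0.2511, 0.1845]
tool_rot: [-1.74, -1.198, 0.639]
force: [1.2, 0.1, 1.5]
opening: 0.0579
```

```bash
python3 -c "
from h import *
st()
q=viewer.grab_frame('side');p=viewer.grab_frame('top')
cv2.imwrite('pics/ab1.png',cv2.resize(p['frame'][:,:,::-1],(800,600)))
cv2.imwrite('pics/ab2.png',cv2.resize(q['frame'][:,:,::-1],(800,600)))"
```

```text
t 34.1 pos [ 0.5234 -0.2511  0.1845] F [1.2 0.1 1.5] open 0.0579 q [-0.641 -0.031 -0.603  0.542  0.17  -0.175]
tilt deg 27.79 lean dir deg -15.4 jaw [0.396 0.915 0.073]
```

View pics/ab1.png

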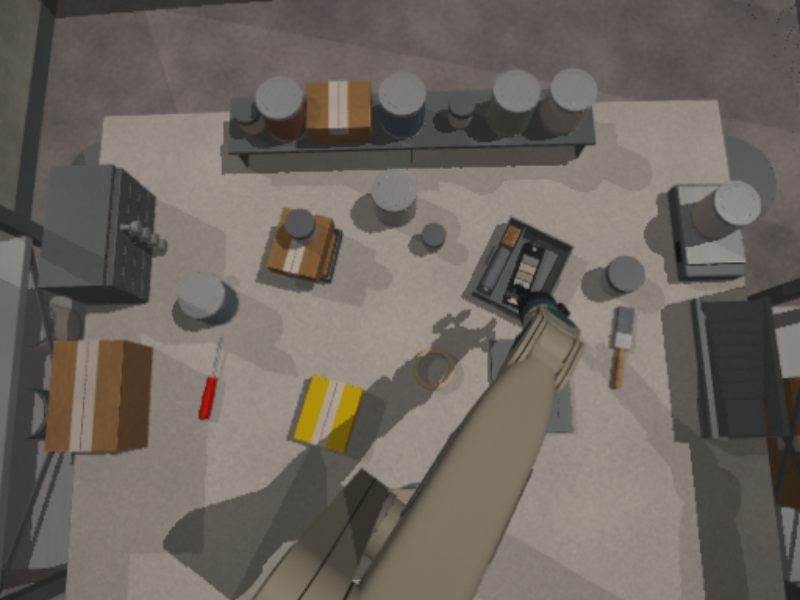

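View pics/ab2.png

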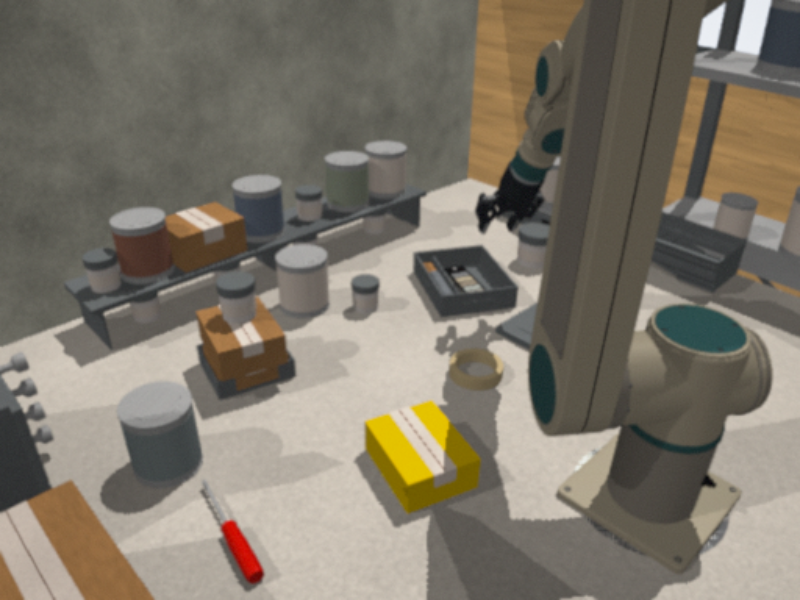

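Emit:
{"name": "move_arm", "arguments": {"deltas": "0.68 20 -20 0 0;0.68 30 -20 0 0;0.68 35 -10 0 0;0.68 35 0 5 0;0.68 35 0 5 0;0.68 35 0 5 0;0.68 30 0 5 0;0.68 20 0 0 0;0.68 0 0 0 0;0.68 0 0 0 0"}}

```text
time: 35.03
ee_pos: [0.5789, -0.0154, 0.2299]
tool_rot: [-1.728, -1.195, 0.645]
force: [-0.2, -0.3, 0.4]
opening: 0.0583
```

```bash
python3 -c "
from h import *
s,R=st()
q=viewer.grab_frame('side');p=viewer.grab_frame('top')
crop(q,255,145,340,210,9,'ac1.png'); crop(p,295,130,375,215,8,'ac2.png')
crop(q,110,160,210,260,6,'ac3.png'); crop(p,150,120,240,200,8,'ac4.png')
cv2.imwrite('pics/ac5.png',cv2.resize(p['frame'][:,:,::-1],(800,600)))"
```

```text
t 35.03 pos [ 0.5789 -0.0154  0.2299] F [-0.2 -0.3  0.4] open 0.0583 q [-0.103 -0.073 -0.536  0.639 -0.072  0.304]
tilt deg 27.13 lean dir deg -15.0 jaw [0.394 0.916 0.074]
```

View pics/ac1.png

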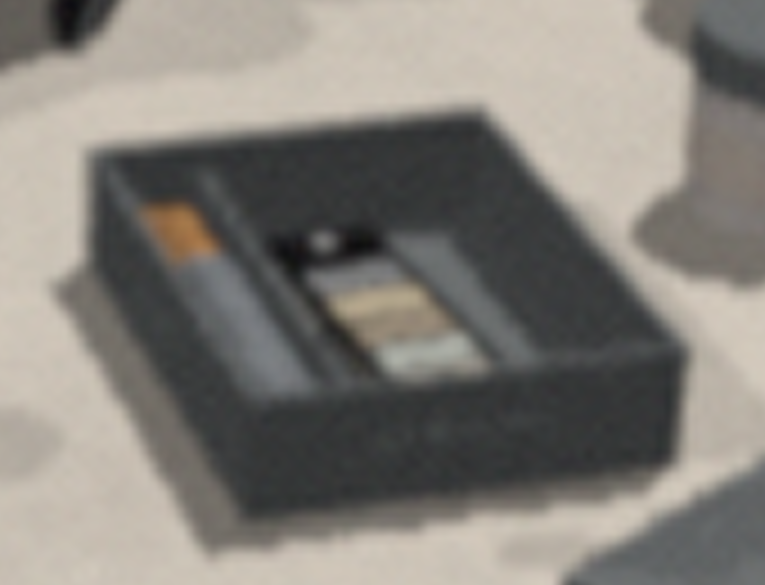

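View pics/ac2.png

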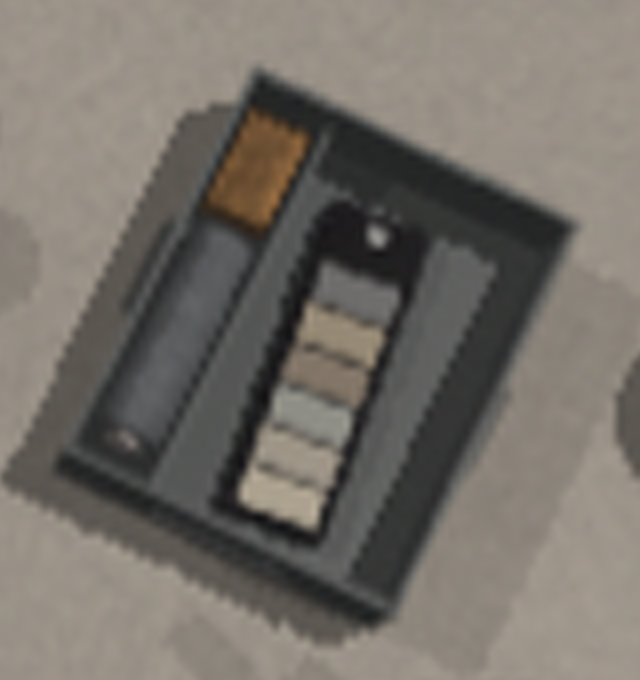

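View pics/ac3.png

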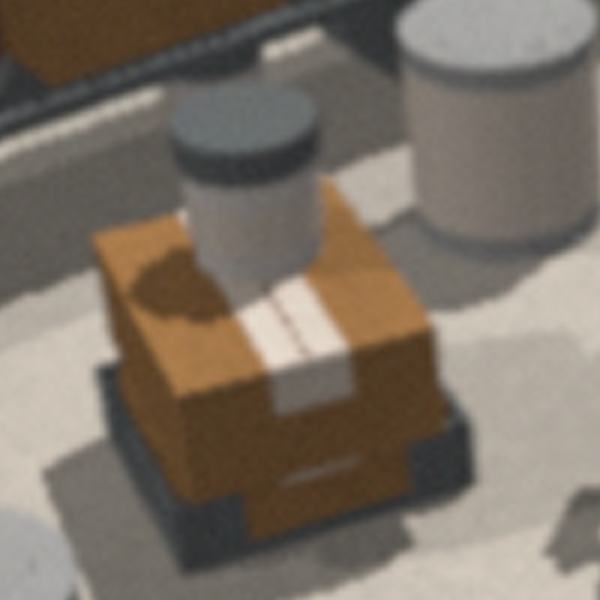

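View pics/ac5.png

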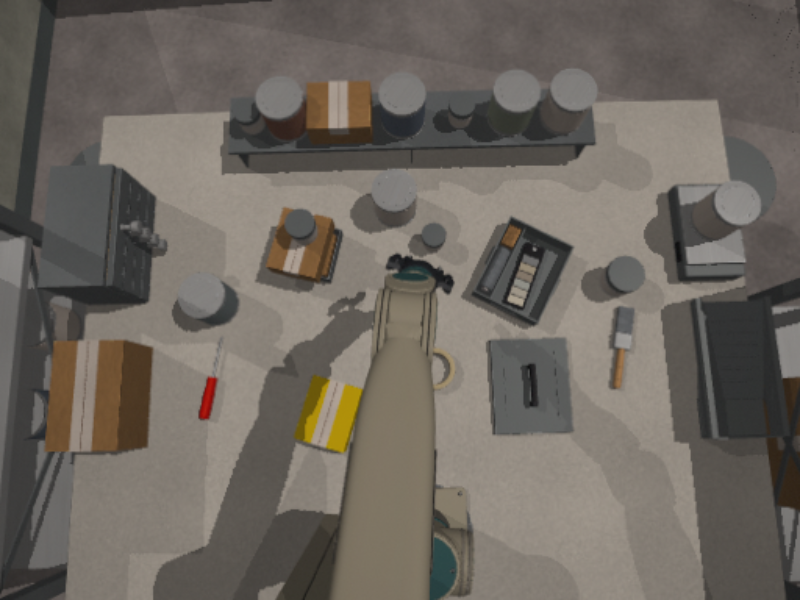

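```bash
python3 -c "
from h import *
st(); print(r.sign_off())"
```

```text
t 35.13 pos [ 0.5786 -0.0169  0.2302] F [-0.1  0.2  0.5] open 0.058 q [-0.106 -0.074 -0.536  0.64  -0.072  0.304]
tilt deg 27.15 lean dir deg -15.2 jaw [0.397 0.915 0.074]
the job is handed in; nothing more can be done
None
```

I handed the job in at 35.1 s of the 67 s allowed. The lid lies flat on the bench with its handle up, and the deck lies flat in the box's wide compartment.

**What I did**
- I lifted the lid by its handle and laid it on the bench in front of the box.
- The carton overhang left only about 20 mm of the deck's end clear, so an upright gripper could not reach it. I pushed the arm against its reach limit, which tilted the tool by 27°. That let me grip the deck's end from in front without touching the cartons.
- I pulled the deck out, set it down on the bench, gripped it again at its middle and put it in the box.

**What my last checks showed**
- **Box:** the final pictures show the box open with the deck in the wide compartment, clear of the walls and the partition. It sits about 5° off the box's axis.
- **Stack:** both cartons and the pot are standing on one another in the tray. Carton_a moved forward a few millimetres, probably to the front lips, and then dropped onto the tray floor as expected. The pot may have shifted slightly back on its carton.
- **Bystanders:** nothing else on the bench has visibly moved. The tape roll is partly hidden by the arm in the last top view, but was in place in the earlier ones.

**What I could not fully settle**
- The two cameras disagreed by 3–5 mm on positions, so I used the average.
- While I tilted the tool, joint 3 read up to 1.243 rad against its limit of 1.24. I took this for measurement noise at the stop.

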